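Close the large-block embedding mould and hold it shut

TASK

Get the embedding mould ready for pouring a large wax block: with the mallet, tap the knock-out pin in the base plate down flush with the mould floor, then set the mallet back on the bench off the plate. Next take the loose steel L-bar, lay it flat on the base plate so that with the two fixed bars it makes a closed frame round the pin, and push it into the corner until the ends of both its arms press firmly on the fixed bars. Finish still holding the L-bar there, flat, square and pressed tight, and do not disturb the wax jar, petri dish or timer.

Things in the scene. Friction and masses are not known exactly. Their poses are not given: they have to be found in the camera images.
- mould_base: aluminium base plate of the mould, 170 x 150 mm (its x and y), fixed to the bench. Its flat top, the mould floor, is 24 mm above the bench. Origin: centre of the underside, at bench height; x points away from the robot or nearly so, y to the left, z up. It carries two fixed steel bars, 22 mm high above the floor and 16 mm thick, which meet in a corner at its far left; the other two sides are open.
- corner (a point): inside corner of the two fixed bars at floor level, at (+66, +58, +24) mm in the base plate's frame, axes as the plate. The far bar's inner face passes through it and runs 124 mm towards the plate's -y; the left bar's inner face passes through it and runs 136 mm towards the plate's -x.
- far_bar: fixed steel bar along the far edge of the plate, 140 x 16 x 22 mm; the end of the L-bar's long arm presses on its inner face (which faces the plate's -x). Origin on its underside, 8 mm behind the corner.
- left_bar: fixed steel bar along the left edge of the plate, 136 x 16 x 22 mm; the end of the L-bar's short arm presses on its inner face (which faces the plate's -y). Origin on its underside, 8 mm to the left of the corner.
- pin_hole (a point): middle of the knock-out pin's hole at floor level, 35 mm (plate x) and 30 mm (plate y) inside the corner. The steel pin, 14 mm thick with a flat top, stands up out of it: its top is 10.5 mm minus the joint value above the floor.
- pin (a joint): travel of the knock-out pin in m: 0 is fully up, 0.010 fully down (top 0.5 mm above the floor, as good as flush). It starts between 0 and 0.003. It fits tightly: it yields at about 8 to 9 N and stays where it is left.
- l_bar: loose steel L-bar, 0.25 kg, lying flat on the bench, bars 14 mm thick and 22 mm high. Origin: underside of its outer elbow; the long arm runs along its +x, 84 mm over all, the short arm along its +y, 74 mm over all. When closed its axes are parallel to the plate's and the frame inside is 70 x 60 mm.
- grip (a point): middle of the L-bar's black block grip, 36 mm long (L-bar x), 16 mm thick (L-bar y), 30 mm tall, standing on top of the long arm beside the elbow. This point lies at (24, 7, 42) mm in the L-bar's frame, 42 mm above its underside and 10 mm below the grip's top.
- closed_elbow (a point): where the L-bar's origin lies when the frame is closed, floor level, at (-18, -16, +24) mm in the base plate's frame. Steel rubs on steel: pressing one end of the L-bar hard on its bar first can keep the other end, by friction, from reaching its own bar.
- mallet: small mallet with a steel head and white soft faces, standing on one face of its head on the bench. Head an upright cylinder 36 mm thick and 64 mm tall; origin: centre of the lower face; z up through the head. The handle, level, runs along its -x from the head to 126 mm from the head's axis, 16 mm wide and 20 mm high, its axis 32 mm above the lower face. 0.28 kg, nearly all in the head.
- mallet_middle (a point): middle of the mallet's head, 32 mm above its lower face.
- mallet_grip (a point): point on the axis of the mallet's handle 42 mm from the head's axis: close to the head, good to grip across the 16 mm.
- wax_jar: bystander: white jar with a screw lid, 65 mm wide, 75 mm tall; origin centre of underside.
- petri_dish: bystander: flat clear dish, 60 mm wide, 13 mm tall; origin centre of underside.
- timer: bystander: small white bench timer, 66 x 64 x 19 mm; origin centre of underside.

How it is judged (in metres and radians):
On the way, in this order (a step that is already met when the one before it is completed fails the run):
1. the knock-out pin is down flush (driven at least 8.5 mm) and the mallet is in the fingers (value of joint pin above 0.0085 m and contact force between the fingers and mallet above 0.5 N), for 0.1 s.
2. the mallet is let go, at rest on the bench off the plate (contact force between each of the arm, the fingers and mallet below 0.1 N and height (world z) of mallet_middle below 0.04 m and contact force between mallet and mould_base below 0.1 N and linear speed of mallet below 0.03 m/s), for 0.2 s.
At the end, for the whole second after the job is handed in: Pin at least 8.5 of 10 mm down; fingers hold the L-bar (over 2 N), lying still and flat on the mould floor (2 mm, 2 degrees), square within 2 degrees, elbow within 4 mm of its closed place, both arm ends pressing on the fixed bars with over 1.5 N each; mallet on the bench, off the plate (value of joint pin above 0.0085 m and contact force between l_bar and far_bar above 1.5 N and contact force between l_bar and left_bar above 1.5 N and horizontal distance between l_bar and closed_elbow below 0.004 m and angle between the x axis of l_bar and the x axis of mould_base, either way round below 0.035 rad and z of l_bar in the frame of closed_elbow below 0.002 m and angle between l_bar's own z axis and vertical below 0.035 rad and linear speed of l_bar below 0.02 m/s and contact force between the fingers and l_bar above 2 N and height (world z) of mallet_middle below 0.04 m and contact force between mallet and mould_base below 0.1 N); the arm keeps its last pose, push and grip.
It fails at once if the pin is pushed by the gripper or arm instead of the mallet (contact force between any of the fingers, the arm and pin above 1 N).
It fails at once if the pin is pushed down with the L-bar instead of the mallet (contact force between l_bar and pin above 1 N and value of joint pin below 0.0085 m).
It fails at once if the wax jar, petri dish or timer is moved more than 20 mm (distance of any of wax_jar, petri_dish, timer from where it was at the start of the episode above 0.02 m).
It also fails if it takes over 69 s, if anything falls off the work surface, if the arm or the gripper's body presses on something with over 40 N, if the wrist force passes 120 N, or if a joint passes its speed limit or range.

ROBOT

A 6-joint arm with a two-finger parallel gripper is mounted at the origin on a cart in front of the work surface, level with it; the furniture and walls round the work are solid. World frame = base frame: x ahead of the robot, y to its left, z up, the work surface at z = 0. Lengths are in mm, angles in rad, forces in N, time in s.
With the tool pointing down it reaches from about 350 to 875 mm from the base axis. Payload 4.2 kg.
Tool frame: the origin (TCP) lies on the mounting face of the last link; the fingertips stand 173 mm ahead of it and the grasp point (between the pads) lies 155 mm ahead of it; z points along the fingers, y is the direction in which the jaws open and shut (so a half turn about z gives the same grasp; the last joint's range is limited). The gripper opens to 85 mm and grips with 20 to 120 N. Pads are 22 mm wide; open, the fingers measure 114 mm over their backs; the gripper's body (76 mm by 85 mm) begins 54 mm behind the grasp point. The pads swing forward as they close: fully open they stand 13 mm farther back than shut.
Start: joints at [-1.011, 0.385, 0.008, 0, -1.194, -0.259], TCP at [185.194, -596.911, 404.712] pointing down, gripper open.
Joint ranges: [-3.14, 3.14], [-1.21, 2.06], [-1.07, 1.41], [-3.16, 2.05], [-2.99, -0.16], [-3.1, 3.1]. Speed limits (rad/s): [2.79, 2.79, 3.14, 3.14, 3.14, 3.14].

INTERFACE

Orientations are given as a unit quaternion [x, y, z, w].
In Python, from bench import arm gives the robot as it stands. The module is installed in compiled form; this text tells all that it offers.
- The arm moves only by the tool play_rows, never from a script. Its argument "moves" is a list of rows, each a list of 3 entries, a list of its own where there are three numbers: the shift along the world's x, y, z in units of 30 cm (1.0 is 30 cm), then the turn about the world's z in units of 30 degrees (1.0 is 30 degrees), then the gripper's target within -1 to 1 (shut at 1, half-way at 0, fully open at -1). In form: [[[x, y, z], turn, jaw], ...]. A call has 1 to 12 rows; each row is the pose to reach, as a shift and turn from the pose measured when the call began; what a row does not reach only later rows make up. A row lasts 1/8 s, in which the tool goes at most 62.5 mm and 10.7 degrees, less where a joint would pass 70% of its speed; a pose out of reach is approached as far as the arm can. A call with a number of a shift or a turn outside -1 to 1 is refused whole. A call with a gripper value outside its range is refused whole. The fingers move at their own pace and stop on an object; the grip force is fixed at half the most. Time passes only in rows, so rows that repeat a pose let the fingers close. It gives the time, the measured TCP pose, the force and the opening at its end, in the units of the state.
- arm.read_state(): the state, without advancing time (a new reading comes with each control period).
- arm.get_image(name): name is "scene" or "top" or "wrist"; returns a dict with "pixels" (384x512x3 uint8, red, green, blue), "vfov" (degrees; the focal length in pixels is half the picture's height over the tangent of half this angle, whatever the lens; pixels are square), "cx", "cy" (the principal point, pixels), "xyz" and "rotation" of the camera in the world. Camera axes: x right, y up, looking along -z (the intrinsics and any distortion apply to the point x, -y, -z); pixel columns grow to the right and rows downward; lengths in mm; the calibration is good to about 2 mm. A picture is of the moment at which its call begins. There is no depth.
- arm.job_done(): hands the job in, once; it reports no verdict.
Trained networks look in a picture, given as the dict that the camera call returned (one of the last four; its "shot" number tells which), for a name from the list of things; names that differ only in an ending like _2 or _b are one class to them, and where a whole thing is asked for, a point or a joint stands for the part that bears it (a point fixed in the world has none). Each returns a list of dicts, best first, with "conf" (0 to 1); they miss things now and then, are a little off and sometimes report something else, mostly with a low value. They report only what shows in the picture. A call takes as long as a camera call.
- arm.look_for(name, picture): "centre" ([x, y, z] in mm, in world coordinates, good to about 4 mm: the middle of the surface that is visible of it).
The state is a dict: "clock": time; "joints": joint angles; "joint_vel": joint speeds; "joint_efforts": joint torques, N m; "position": TCP position; "ee_rot": TCP orientation; "contact_force": force on the tool from outside, world axes, zero at the start; "wrist_torque": the same for the moment, N m; "gripper_width": finger opening in mm.
Only numpy, scipy, OpenCV 4.12 (cv2) and the standard library are available. Lean on these libraries where they do the work, as an engineer would, in place of code of your own. Each camera call takes 0.05 s, during which the arm holds its last target.

## Working session

There is one attempt and no reset: what is moved stays moved. The work goes in short steps, Python scripts to look and compute and a tool call to move; the robot and the scene stay as the last step left them, time stands still between calls to the robot, and variables do not carry over. Pictures are saved under pics/ and viewed, and the job is handed in when it is done.

Besides the shell and the picture viewer there is one more tool, called after ">>>" by a JSON object that holds its "op" and its "data". play_rows: Moves the arm, as the interface text tells. Shifts and turns lie within -1 to 1; 1 stands for 30 cm of shift or 30 degrees of turn. Its arguments: {"type":"object","properties":{"moves":{"type":"array"}},"required":["moves"]}

```bash
mkdir -p pics; ls; cat > h.py <<'E'
from bench import arm
import numpy as np, cv2
def save(p,n):
    cv2.imwrite('pics/'+n+'.png',cv2.cvtColor(p['pixels'],cv2.COLOR_RGB2BGR))
E
python3 - <<'E'
from h import *
for n in ['scene','top','wrist']:
    p=arm.get_image(n); save(p,n+'0')
    print(n,{k:v for k,v in p.items() if k!='pixels'})
    for o in ['mould_base','far_bar','left_bar','pin','l_bar','grip','mallet','mallet_grip','wax_jar','petri_dish','timer']:
        r=arm.look_for(o,p)
        print(o,[(np.round(q['centre']).tolist(),round(q['conf'],2)) for q in r[:2]])
print(arm.read_state())
E
```

```text
pics
scene {'vfov': 57.817717016638404, 'cx': 259.3812114510653, 'cy': 193.94495234468977, 'xyz': array([-118.0908833 ,  689.24377936,  622.67160046]), 'rotation': array([-0.19271074,  0.39983226,  0.80098465, -0.40177148]), 'shot': 1}
mould_base [([547.0, 250.0, 24.0], 0.74)]
far_bar [([595.0, 306.0, 46.0], 0.59)]
left_bar [([506.0, 272.0, 43.0], 0.73)]
pin []
l_bar [([637.0, 6.0, 22.0], 0.56)]
grip [([636.0, 11.0, 21.0], 0.52)]
mallet [([436.0, 342.0, 40.0], 0.78), ([564.0, 445.0, 59.0], 0.62)]
mallet_grip [([436.0, 341.0, 40.0], 0.6)]
wax_jar [([563.0, 443.0, 57.0], 0.9), ([597.0, 304.0, 48.0], 0.29)]
petri_dish [([372.0, 509.0, 6.0], 0.55)]
timer [([511.0, 536.0, 18.0], 0.88)]
top {'vfov': 49.59260781774525, 'cx': 256.5320520434183, 'cy': 193.03102280345232, 'xyz': array([ 353.27869501,  252.15043553, 1019.06150723]), 'rotation': array([ 0.04377775, -0.05890277, -0.69710504,  0.71320301]), 'shot': 2}
mould_base [([560.0, 236.0, 26.0], 0.78), ([629.0, 12.0, 20.0], 0.48)]
far_bar [([604.0, 292.0, 46.0], 0.83)]
left_bar [([508.0, 272.0, 45.0], 0.75), ([563.0, 234.0, 26.0], 0.71)]
pi
[... 651 characters left out ...]
rray([-1.01141018e+00,  3.84717111e-01,  7.88291080e-03, -1.13815252e-06,
       -1.19396882e+00, -2.58599275e-01]), 'joint_vel': array([ 1.00680096e-03,  5.00938074e-04,  1.36943124e-03, -1.25850745e-05,
        7.74019916e-04,  7.06276631e-04]), 'joint_efforts': array([ 1.02064590e-03, -3.92079592e+01,  1.88607323e+01,  4.19055149e+00,
       -3.41305586e-04,  9.64658881e-06]), 'position': array([ 185.1895379 , -596.9159521 ,  404.69486587]), 'ee_rot': array([-1.49826933e-01,  9.88712238e-01,  3.28252503e-06, -8.46044930e-07]), 'contact_force': array([ 0.08906605,  0.09615155, -0.98607601]), 'wrist_torque': array([-0.05145767, -0.05128153,  0.02499948]), 'gripper_width': 85.29973312859637}
```

View pics/scene0.png

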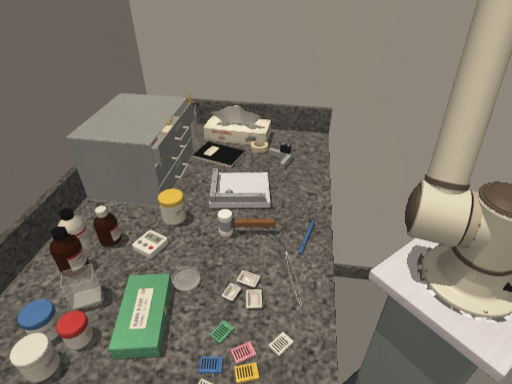

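View pics/top0.png

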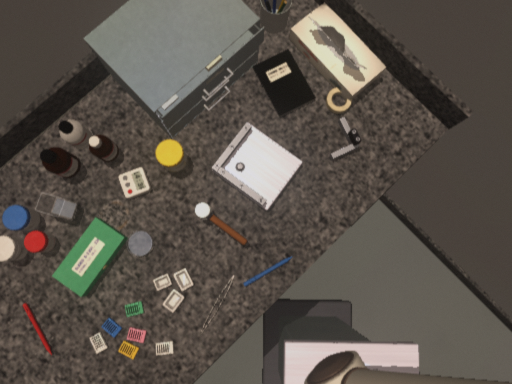

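```bash
cat >> h.py <<'E'
from scipy.spatial.transform import Rotation as R
def cam(p):
    f=p['pixels'].shape[0]/2/np.tan(np.radians(p['vfov'])/2)
    return f,R.from_quat(p['rotation']).as_matrix(),np.array(p['xyz'])
def proj(p,P):
    f,Rm,t=cam(p); q=(np.atleast_2d(P)-t)@Rm
    return np.c_[p['cx']+f*q[:,0]/-q[:,2], p['cy']+f*(-q[:,1])/-q[:,2]]
def unproj(p,uv,z):
    f,Rm,t=cam(p); uv=np.atleast_2d(uv).astype(float)
    d=np.c_[(uv[:,0]-p['cx'])/f,-(uv[:,1]-p['cy'])/f,-np.ones(len(uv))]@Rm.T
    return t+d*((z-t[2])/d[:,2])[:,None]
def crop(p,u0,v0,u1,v1,s,n,lines=[]):
    im=cv2.cvtColor(p['pixels'],cv2.COLOR_RGB2BGR)[v0:v1,u0:u1]
    im=cv2.resize(im,None,fx=s,fy=s,interpolation=cv2.INTER_CUBIC)
    for P,c in lines:
        q=((proj(p,P)-[u0,v0]+.5)*s).astype(int); cv2.polylines(im,[q.reshape(-1,1,2)],False,c,1,cv2.LINE_AA)
    cv2.imwrite('pics/'+n+'.png',im)
E
python3 - <<'E'
from h import *
import pickle
p=arm.get_image('top'); pickle.dump(p,open('top.pkl','wb'))
q=arm.get_image('scene'); pickle.dump(q,open('scene.pkl','wb'))
crop(p,190,100,370,260,4,'topc')
crop(q,190,130,310,250,5,'scenec')
E
```

```text
(no output)
```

View pics/topc.png

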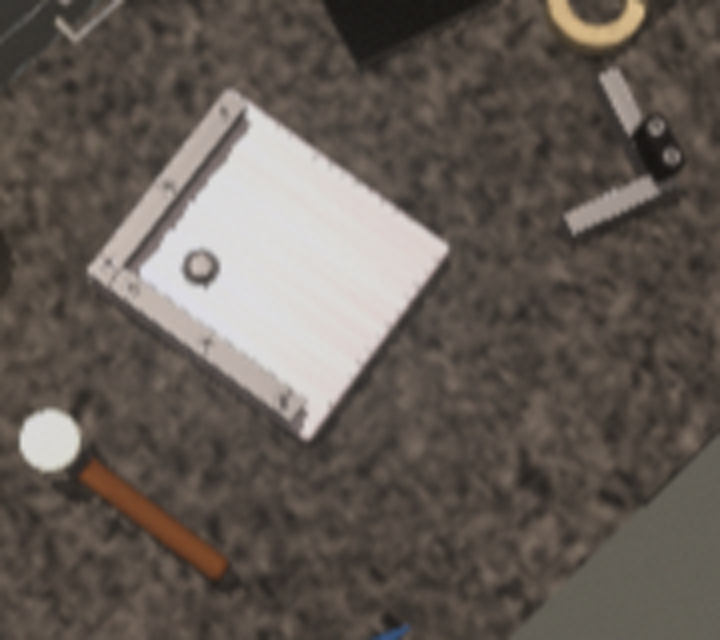

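View pics/scenec.png

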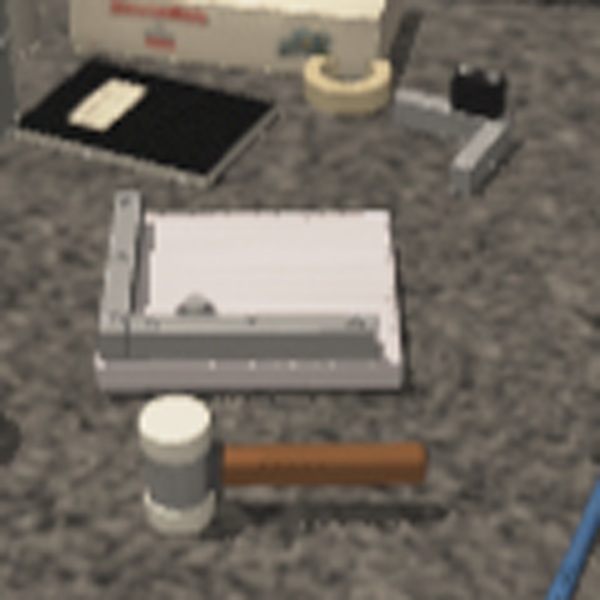

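```bash
cat > fit.py <<'E'
from h import *
import pickle
from scipy.optimize import least_squares
p=pickle.load(open('top.pkl','rb'));q=pickle.load(open('scene.pkl','rb'))
def T(c): return np.array(c)/4-.5+.125+[190,100]
def S(c): return np.array(c)/5-.4+[190,130]
def W(pose,P):
    x,y,a=pose; P=np.atleast_2d(np.array(P,float)); c,s=np.cos(a),np.sin(a)
    return np.c_[x+c*P[:,0]-s*P[:,1],y+s*P[:,0]+c*P[:,1],P[:,2]]
def fit(obs,x0):
    def r(v):
        return np.concatenate([(proj(cm,W(v,P))-uv).ravel() for cm,P,uv in obs])
    s=least_squares(r,x0,loss='soft_l1',x_scale=[1,1,.01]); 
    print(np.round(s.x,3),np.degrees(s.x[2]).round(2)); print(np.round(r(s.x).reshape(-1,2),1).tolist()); return s.x
plate=fit([(p,[-85,-75,24],T((449,247))),(p,[-85,75,24],T((310,438))),(p,[31,28,33],T((201,266))),
 (p,[82,74,46],T((90,268))),(p,[82,-66,46],T((230,90))),(p,[66,-66,46],T((247,108))),
 (q,[-85,-75,24],S((388,211))),(q,[-85,75,24],S((404,362))),(q,[82,74,46],S((102,330))),(q,[85,75,24],S((98,357))),(q,[82,-66,46],S((117,194))),(q,[66,-66,46],S((140,194)))],[555,240,-.1])
mal=fit([(p,[0,0,64],T((50,440))),(p,[-126,0,42],T((224,567))),
 (q,[0,0,64],S((175,419))),(q,[-126,0,42],S((424,446)))],[436,340,0])
lb=fit([(p,[84,7,22],T((611,72))),(p,[7,74,22],T((573,222))),(p,[24,7,52],T((660,145))),(p,[0,0,22],T((672,186))),
 (q,[84,14,22],S((398,92))),(q,[0,74,22],S((474,160))),(q,[24,7,52],S((478,70)))],[637,6,0])
np.save('poses.npy',np.array([plate,mal,lb]))
def box(pose,x0,x1,y0,y1,z): return W(pose,[[x0,y0,z],[x1,y0,z],[x1,y1,z],[x0,y1,z],[x0,y0,z]])
g=(0,255,0);r=(0,0,255);b=(255,100,0)
L=[(box(plate,-85,85,-75,75,24),g),(box(plate,-85,85,-75,75,0),g),(box(plate,66,82,-66,74,46),r),(box(plate,-70,66,58,74,46),r)]
t=np.linspace(0,2*np.pi,40)
L+=[(W(mal,np.c_[18*np.cos(t),18*np.sin(t),0*t+z]),b) for z in (0,64)]
L+=[(box(mal,-126,-18,-8,8,42),b),(W(plate,np.c_[31+7*np.cos(t),28+7*np.sin(t),0*t+33]),r)]
L+=[(W(lb,[[0,0,z],[84,0,z],[84,14,z],[14,14,z],[14,74,z],[0,74,z],[0,0,z]]),g) for z in (0,22)]+[(box(lb,6,42,-1,15,52),r)]
crop(p,190,100,370,260,4,'topf',L); crop(q,190,130,310,250,5,'scenef',L)
E
python3 fit.py
```

```text
[568.348 232.211   0.958] 54.88
[[1.3, -0.1], [0.1, 1.1], [0.2, -0.2], [-0.8, 0.8], [-0.8, -0.1], [0.2, -0.8], [0.4, -0.3], [0.1, -0.3], [-0.8, 0.2], [-0.5, 1.4], [-0.1, -0.8], [0.6, -0.8]]
[451.871 358.747   0.972] 55.69
[[-0.5, -0.1], [0.5, 0.4], [-0.5, -0.3], [0.3, -0.2]]
[ 6.23348e+02 -2.11570e+01  4.50000e-01] 25.81
[[-0.1, -0.2], [-1.1, 0.5], [1.4, -0.6], [2.1, -0.0], [-0.8, 0.7], [-0.7, 1.5], [0.5, 0.6]]
```

View pics/topf.png

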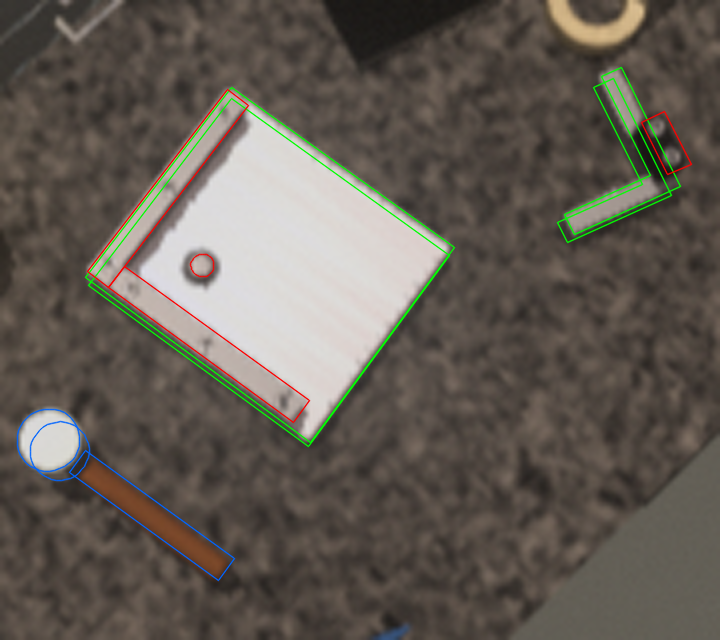

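View pics/scenef.png

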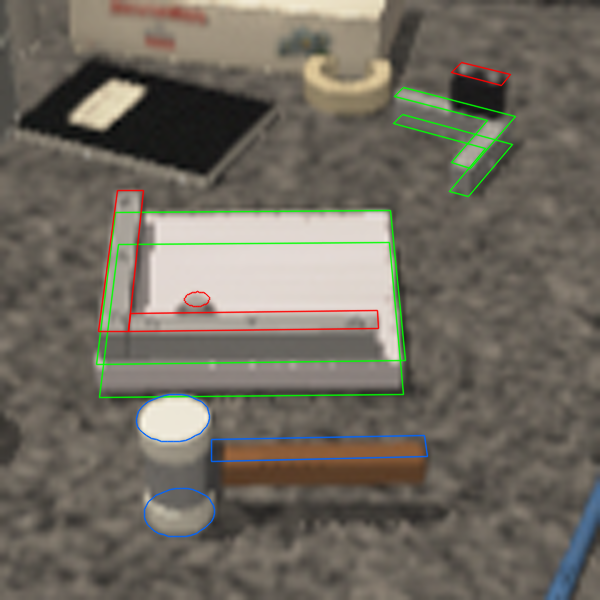

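>>> {"op": "play_rows", "data": {"moves": [[[0.88, 0.85, 0], 0.5, -1], [[0.88, 0.85, 0], 0.5, -1], [[0.88, 0.85, 0], 0.5, -1], [[0.88, 0.85, 0], 0.5, -1], [[0.88, 0.85, 0], 0.5, -1], [[0.88, 0.85, 0], 0.5, -1], [[0.88, 0.85, 0], 0.5, -1]]}}

```text
clock: 2.78
position: [451.6, -339.5, 404.7]
ee_rot: [-0.28, 0.96, -0.0, 0.0]
contact_force: [-0.3, 0.6, -0.6]
gripper_width: 85.3
```

>>> {"op": "play_rows", "data": {"moves": [[[0, 1, 0], 0.5, -1], [[0, 1, 0], 0.5, -1], [[0, 1, 0], 0.5, -1], [[0, 1, 0], 0.5, -1], [[0, 1, 0], 0.5, -1], [[0, 1, 0], 0.5, -1]]}}

```text
clock: 3.52
position: [451.3, -37.5, 405.2]
ee_rot: [-0.405, 0.914, -0.0, 0.001]
contact_force: [-0.1, -0.8, -0.3]
gripper_width: 85.6
```

>>> {"op": "play_rows", "data": {"moves": [[[0, 1, -0.2], 0.28, -1], [[0, 1, -0.2], 0.28, -1], [[0, 1, -0.2], 0.28, -1], [[0, 1, -0.2], 0.28, -1], [[0, 1, -0.2], 0.28, -1], [[0, 1, -0.2], 0.28, -1]]}}

```text
clock: 4.28
position: [452.0, 264.3, 343.9]
ee_rot: [-0.472, 0.882, -0.0, -0.0]
contact_force: [-0.3, -0.4, -0.9]
gripper_width: 85.7
```

```bash
python3 - <<'E'
from h import *
import pickle
p=arm.get_image('wrist'); pickle.dump(p,open('w1.pkl','wb')); save(p,'w1')
print(p['xyz'],R.from_quat(p['rotation']).as_matrix()[:,2])
for o in ['mallet','pin','mould_base']:
    print(o,[(np.round(q['centre']).tolist(),round(q['conf'],2)) for q in arm.look_for(o,p)[:2]])
P=np.load('poses.npy');print(P)
print(proj(p,[[P[1][0],P[1][1],64]]))
s=arm.read_state();print(s['position'],s['ee_rot'])
E
```

```text
[411.15177971 203.27369146 312.20527111] [-0.15651179 -0.23325235  0.95973819]
mallet [([433.0, 333.0, 43.0], 0.95)]
pin [([556.0, 273.0, 32.0], 0.51), ([436.0, 332.0, 42.0], 0.37)]
mould_base [([553.0, 218.0, 27.0], 0.67)]
[[ 5.68347958e+02  2.32210713e+02  9.57907586e-01]
 [ 4.51871444e+02  3.58747273e+02  9.71984181e-01]
 [ 6.23348427e+02 -2.11566461e+01  4.50452213e-01]]
[[308.04507482 273.14074054]]
[451.72718582 260.88734785 345.37354637] [-4.70124744e-01  8.82599669e-01 -1.42121842e-04  7.27587332e-04]
```

View pics/w1.png

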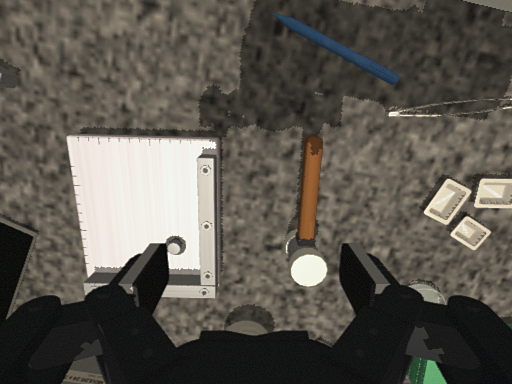

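```bash
cat > fit2.py <<'E'
exec(open('fit.py').read().split("def box")[0].replace("plate=fit","plate0=fit"))
w=pickle.load(open('w1.pkl','rb'))
print('---wrist only')
plate=fit([(w,[-85,-75,24],(68,136)),(w,[-85,75,24],(219,136)),(w,[31,28,33],(175,243)),(w,[-70,58,46],(198,157)),(w,[-70,74,46],(215,156)),(w,[82,74,46],(215,298)),(w,[66,58,46],(200,281)),(w,[66,-66,46],(89,276))],plate0)
mal=fit([(w,[0,0,64],(309,269)),(w,[-126,0,42],(316,139))],mal)
np.save('poses2.npy',np.array([plate,mal,lb]))
print('pin',W(plate,[31,28,24]))
def box(pose,x0,x1,y0,y1,z): return W(pose,[[x0,y0,z],[x1,y0,z],[x1,y1,z],[x0,y1,z],[x0,y0,z]])
g=(0,255,0);r=(0,0,255);b=(255,100,0)
L=[(box(plate,-85,85,-75,75,24),g),(box(plate,66,82,-66,74,46),r),(box(plate,-70,66,58,74,46),r)]
t=np.linspace(0,2*np.pi,40)
L+=[(W(mal,np.c_[18*np.cos(t),18*np.sin(t),0*t+z]),b) for z in (0,64)]
L+=[(box(mal,-126,-18,-8,8,42),b),(W(plate,np.c_[31+7*np.cos(t),28+7*np.sin(t),0*t+33]),r)]
crop(w,60,120,340,310,2.8,'w1f',L)
E
python3 fit2.py
```

```text
[568.348 232.211   0.958] 54.88
[[1.3, -0.1], [0.1, 1.1], [0.2, -0.2], [-0.8, 0.8], [-0.8, -0.1], [0.2, -0.8], [0.4, -0.3], [0.1, -0.3], [-0.8, 0.2], [-0.5, 1.4], [-0.1, -0.8], [0.6, -0.8]]
[451.871 358.747   0.972] 55.69
[[-0.5, -0.1], [0.5, 0.4], [-0.5, -0.3], [0.3, -0.2]]
[ 6.23348e+02 -2.11570e+01  4.50000e-01] 25.81
[[-0.1, -0.2], [-1.1, 0.5], [1.4, -0.6], [2.1, -0.0], [-0.8, 0.7], [-0.7, 1.5], [0.5, 0.6]]Traceback (most recent call last):
  File "fit2.py", line 1, in <module>
    exec(open('fit.py').read().split("def box")[0].replace("plate=fit","plate0=fit"))
    ~~~~^^^^^^^^^^^^^^^^^^^^^^^^^^^^^^^^^^^^^^^^^^^^^^^^^^^^^^^^^^^^^^^^^^^^^^^^^^^^^
  File "<string>", line 22, in <module>
NameError: name 'plate' is not defined. Did you mean: 'plate0'?
```

```bash
sed -i 's/.replace("plate=fit","plate0=fit")//; s/(89,276))\],plate0/(89,276))],plate/' fit2.py; python3 fit2.py | sed -n '/wrist/,$p'
```

```text
---wrist only
[563.873 231.52    0.952] 54.53
[[-2.8, -4.1], [0.3, 0.8], [-0.8, 4.4], [0.1, -2.1], [0.6, -0.5], [1.4, -0.4], [1.1, 3.1], [-6.4, 4.8]]
[450.539 358.259   0.953] 54.6
[[-0.0, 3.1], [0.0, -1.3]]
pin [[559.06146824 273.01473329  24.        ]]
```

View pics/w1f.png

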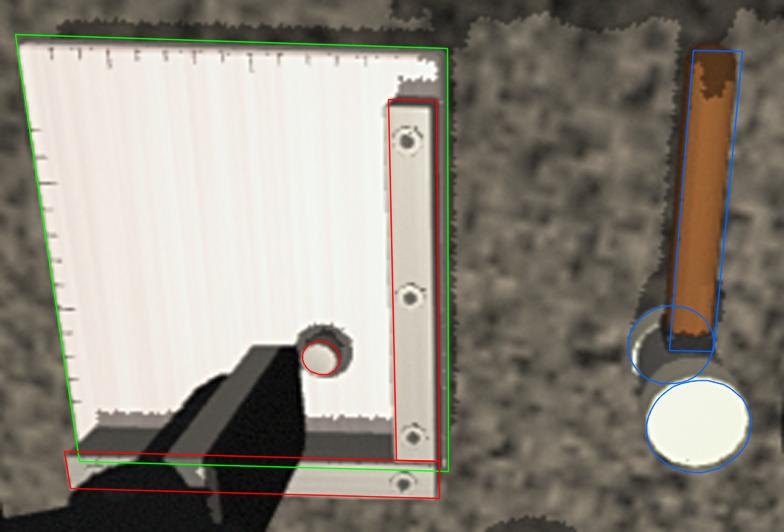

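```bash
sed -i 's/(175,243)/(174,247.5)/; s/(w,\[66,-66,46\],(89,276))/(w,[66,-66,46],(83.5,281.5))/; s/(200,281)/(200,284)/' fit2.py; python3 fit2.py | sed -n '/wrist/,$p'
python3 - <<'E'
from h import *
s=arm.read_state();print(s['clock'],s['position'],s['ee_rot'],s['contact_force'])
E
```

```text
---wrist only
[564.491 232.072   0.954] 54.64
[[-3.0, -3.1], [-0.0, 1.5], [0.1, 0.5], [-0.2, -1.3], [0.2, 0.2], [1.4, 0.1], [1.1, 0.6], [-0.9, 0.1]]
[450.539 358.259   0.953] 54.6
[[-0.0, 3.1], [0.0, -1.3]]
pin [[559.59525509 273.55779511  24.        ]]
4.475 [451.72718582 260.88734785 345.37354637] [-4.70124744e-01  8.82599669e-01 -1.42121842e-04  7.27587332e-04] [ 0.1202322  -0.18513106  0.27102625]
```

View pics/w1f.png

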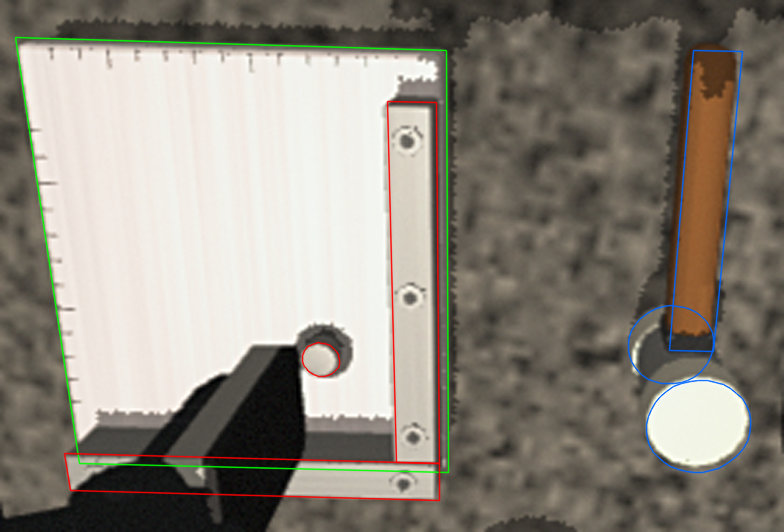

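>>> {"op": "play_rows", "data": {"moves": [[[-0.002, 0.325, -0.15], 0, -1], [[-0.002, 0.325, -0.18], 0, -1], [[-0.002, 0.325, -0.18], 0, -1], [[-0.002, 0.325, -0.33], 0, -1], [[-0.002, 0.325, -0.48], 0, -1], [[-0.002, 0.325, -0.48], 0, -1], [[-0.002, 0.325, -0.48], 0, -1]]}}

```text
clock: 5.35
position: [452.2, 358.1, 203.6]
ee_rot: [-0.47, 0.883, 0.0, 0.002]
contact_force: [0.4, 1.1, 0.5]
gripper_width: 85.2
```

```bash
python3 - <<'E'
from h import *
p=arm.get_image('wrist'); save(p,'w2');q=arm.get_image('scene');crop(q,170,130,330,250,5,'s2')
s=arm.read_state();print(s['position'],s['ee_rot'],s['contact_force'])
E
```

```text
[451.95151824 358.56897665 204.03023469] [-4.69990552e-01  8.82666169e-01  7.36877821e-04  2.96168259e-03] [ 0.07266751  0.05193233 -0.79341758]
```

View pics/w2.png

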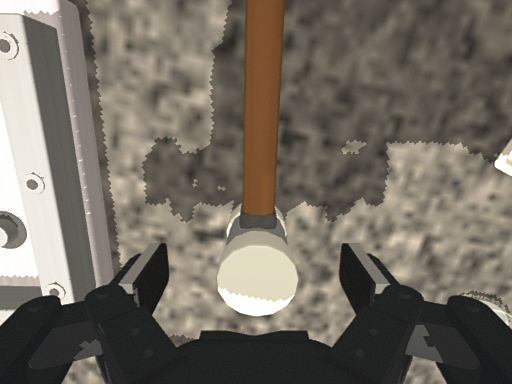

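View pics/s2.png

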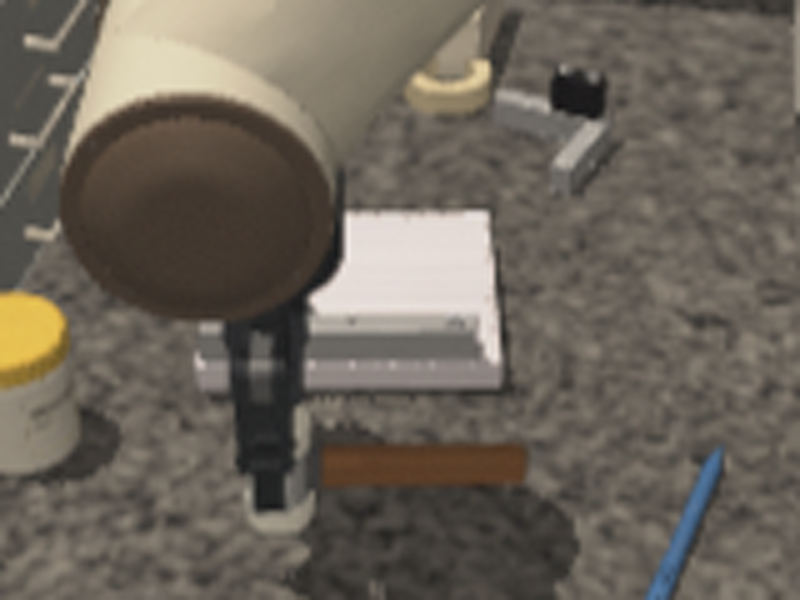

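>>> {"op": "play_rows", "data": {"moves": [[[-0.005, -0.006, -0.005], 0, -1], [[-0.005, -0.006, -0.005], 0, 1], [[-0.005, -0.006, -0.005], 0, 1], [[-0.005, -0.006, -0.005], 0, 1], [[-0.005, -0.006, -0.005], 0, 1], [[-0.005, -0.006, -0.005], 0, 1], [[-0.005, -0.006, -0.005], 0, 1]]}}

```text
clock: 6.32
position: [450.5, 357.0, 202.9]
ee_rot: [-0.47, 0.883, 0.001, 0.003]
contact_force: [-2.8, 0.1, 4.0]
gripper_width: 34.1
```

>>> {"op": "play_rows", "data": {"moves": [[[0, 0, 0.1], 0, 1], [[0, 0, 0.27], 0, 1], [[0, 0, 0.27], 0, 1], [[0, 0, 0.27], 0, 1]]}}

```text
clock: 6.82
position: [449.9, 356.2, 282.3]
ee_rot: [-0.47, 0.883, 0.001, 0.002]
contact_force: [0.3, 0.1, -3.1]
gripper_width: 33.9
```

```bash
python3 - <<'E'
from h import *
import pickle
p=arm.get_image('wrist'); save(p,'w3');pickle.dump(p,open('w3.pkl','wb'));q=arm.get_image('scene');crop(q,170,130,330,250,5,'s3')
s=arm.read_state();print(s['position'],s['ee_rot'],s['contact_force'],s['wrist_torque'],s['gripper_width'])
E
```

```text
[449.94587159 356.26203882 281.59489528] [-4.69810997e-01  8.82766480e-01  9.11625324e-05  9.80297837e-04] [-0.70603731 -0.30081481 -3.29573904] [-0.0262683  -0.02452775 -0.06244236] 34.491055520886874
```

View pics/w3.png

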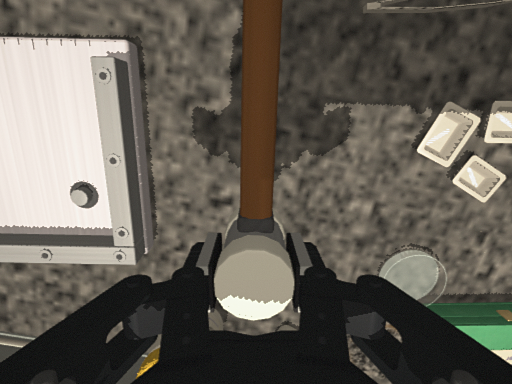

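View pics/s3.png

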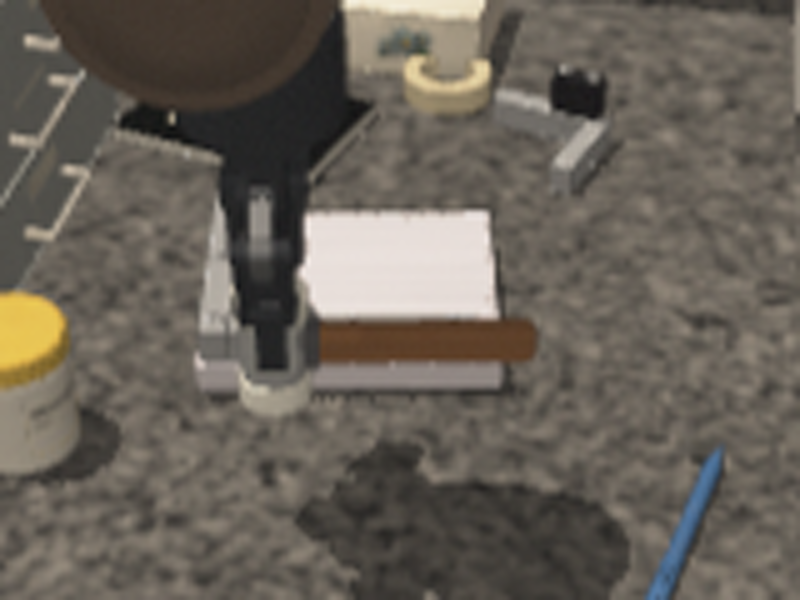

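```bash
cat > fit3.py <<'E'
exec(open('fit2.py').read().split("L=[")[0])
w=pickle.load(open('w3.pkl','rb'))
print('---3')
pl3=fit([(w,[-70,58,46],(92,57)),(w,[-70,74,46],(114,57)),(w,[82,74,46],(136,263)),(w,[31,28,33],(79,192)),(w,[-85,75,24],(133,40))],plate)
np.save('pl3.npy',pl3)
print('pin',W(pl3,[31,28,24]), unproj(w,(79,192),33))
t=np.linspace(0,2*np.pi,40)
L=[(box(pl3,-85,85,-75,75,24),g),(box(pl3,66,82,-66,74,46),r),(box(pl3,-70,66,58,74,46),r),(W(pl3,np.c_[31+7*np.cos(t),28+7*np.sin(t),0*t+33]),r)]
crop(w,0,30,180,280,2.4,'w3f',L)
E
python3 fit3.py | sed -n '/---3/,$p'
```

```text
---3
[564.95  233.083   0.941] 53.92
[[0.3, -1.0], [3.3, 0.0], [-0.0, 3.5], [-0.6, 6.3], [-2.2, -1.0]]
pin [[560.57851517 274.62708831  24.        ]] [[556.62003152 271.13330716  33.        ]]
```

View pics/w3f.png

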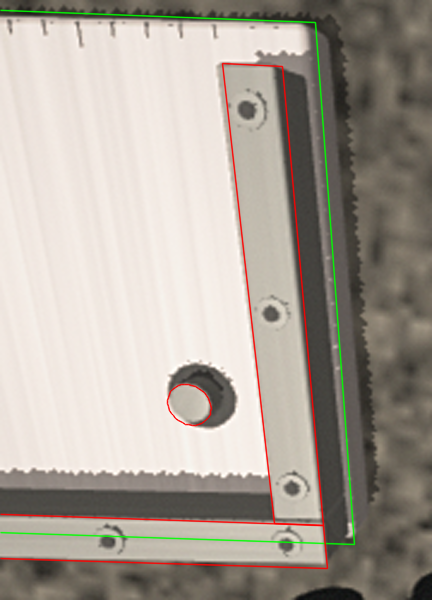

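>>> {"op": "play_rows", "data": {"moves": [[[0.2, -0.15, 0], 0, 1], [[0.365, -0.278, 0], 0, 1], [[0.365, -0.278, 0], 0, 1], [[0.365, -0.278, 0], 0, 1], [[0.365, -0.278, -0.08], 0, 1], [[0.365, -0.278, -0.13], 0, 1], [[0.365, -0.278, -0.13], 0, 1]]}}

```text
clock: 7.8
position: [558.3, 273.3, 240.8]
ee_rot: [-0.47, 0.882, -0.0, -0.001]
contact_force: [-0.3, 0.5, -2.5]
gripper_width: 34.1
```

```bash
python3 - <<'E'
from h import *
import pickle
p=arm.get_image('wrist'); save(p,'w4');q=arm.get_image('scene');crop(q,170,130,330,250,5,'s4')
s=arm.read_state();print(s['position'],s['ee_rot'],s['contact_force'],s['wrist_torque'],s['gripper_width'])
E
```

```text
[559.23455555 273.58831774 242.88450392] [-4.70405297e-01  8.82449704e-01 -2.83183107e-05  1.17301650e-03] [ 0.00692236 -0.49446996 -2.09865402] [-1.12108288e-02 -8.76869799e-05 -9.59076967e-03] 34.30977401803623
```

View pics/w4.png

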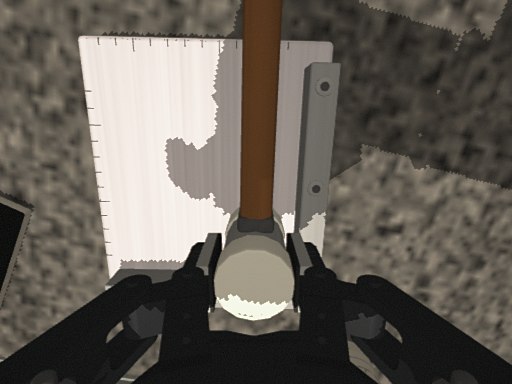

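View pics/s4.png

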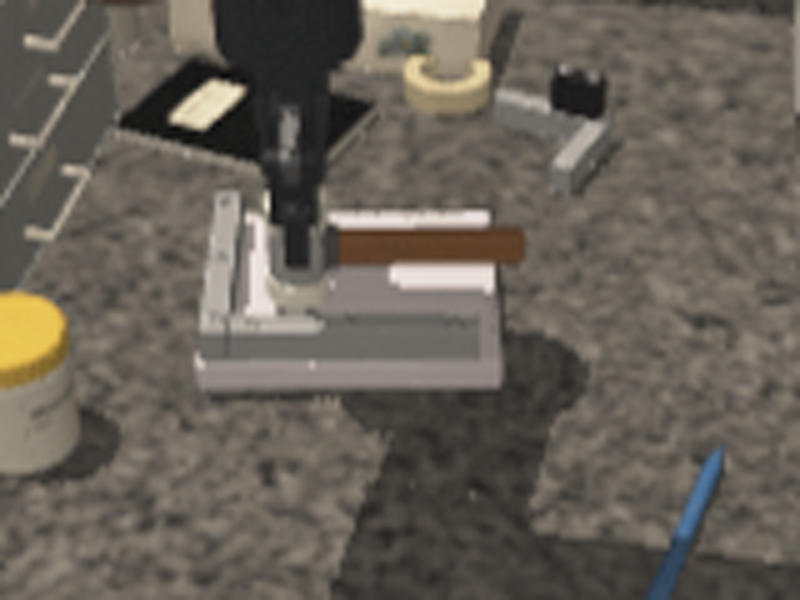

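>>> {"op": "play_rows", "data": {"moves": [[[0, 0, -0.02], 0, 1], [[0, 0, -0.035], 0, 1], [[0, 0, -0.045], 0, 1], [[0, 0, -0.055], 0, 1], [[0, 0, -0.06], 0, 1], [[0, 0, -0.06], 0, 1]]}}

```text
clock: 8.65
position: [559.5, 274.2, 227.2]
ee_rot: [-0.471, 0.882, 0.0, 0.003]
contact_force: [-3.0, 0.4, 7.3]
gripper_width: 34.0
```

>>> {"op": "play_rows", "data": {"moves": [[[0, 0, -0.02], 0, 1], [[0, 0, -0.03], 0, 1], [[0, 0, -0.03], 0, 1], [[0, 0, -0.03], 0, 1]]}}

```text
clock: 9.15
position: [560.1, 275.4, 226.9]
ee_rot: [-0.472, 0.881, -0.0, 0.006]
contact_force: [-14.3, -1.2, 34.1]
gripper_width: 34.0
```

```bash
python3 - <<'E'
from h import *
s=arm.read_state();print(s['position'],s['ee_rot'],s['contact_force'],s['wrist_torque'],s['gripper_width'])
q=arm.get_image('scene');crop(q,170,130,330,250,5,'s5')
s=arm.read_state();print(s['position'],s['ee_rot'],s['contact_force'],s['wrist_torque'],s['gripper_width'])
E
```

```text
[560.11094167 275.39569218 226.86877513] [-4.72195262e-01  8.81471154e-01 -4.81756349e-05  6.34326944e-03] [-14.25402769  -1.19304193  34.12334696] [-0.19458261  3.97577398  0.02850845] 34.00148975069679
[560.13681037 275.36625754 226.89760437] [-4.72165445e-01  8.81486835e-01 -4.77721463e-05  6.38352898e-03] [-13.58332256  -1.44472801  35.27460352] [-0.23863959  3.95347515 -0.00848155] 34.1891216278743
```

View pics/s5.png

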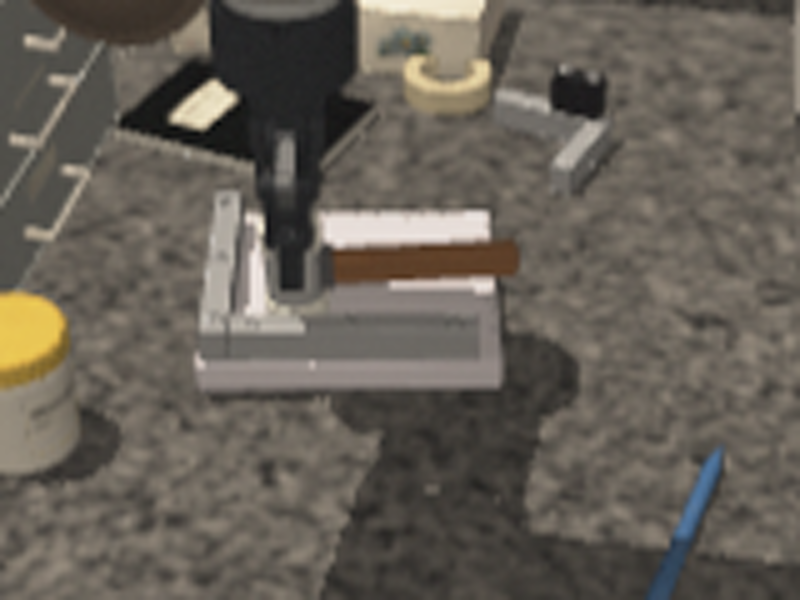

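>>> {"op": "play_rows", "data": {"moves": [[[0, 0, 0.05], 0, 1], [[0, 0, 0.2], 0, 1], [[0, 0, 0.2], 0, 1], [[-0.1, 0.07, 0.2], 0, 1], [[-0.2, 0.15, 0.2], 0, 1], [[-0.365, 0.272, 0.2], 0, 1], [[-0.365, 0.272, 0.2], 0, 1], [[-0.365, 0.272, 0.2], 0, 1]]}}

```text
clock: 10.2
position: [450.3, 356.9, 285.9]
ee_rot: [-0.472, 0.881, -0.0, 0.006]
contact_force: [-0.3, 0.8, -3.8]
gripper_width: 34.5
```

```bash
python3 - <<'E'
from h import *
import pickle
p=arm.get_image('wrist'); crop(p,0,20,320,340,1.8,'w5');pickle.dump(p,open('w5.pkl','wb'));q=arm.get_image('scene');crop(q,170,130,330,250,5,'s6')
s=arm.read_state();print(s['position'],s['ee_rot'],s['contact_force'],s['wrist_torque'],s['gripper_width'])
E
```

```text
[451.1936319  356.33197659 286.19340667] [-4.71575824e-01  8.81805892e-01 -2.78442697e-04  5.87650461e-03] [-0.12306109 -0.57489039 -3.38930484] [-0.04306633  0.03768809 -0.00772008] 34.02246131342434
```

View pics/w5.png

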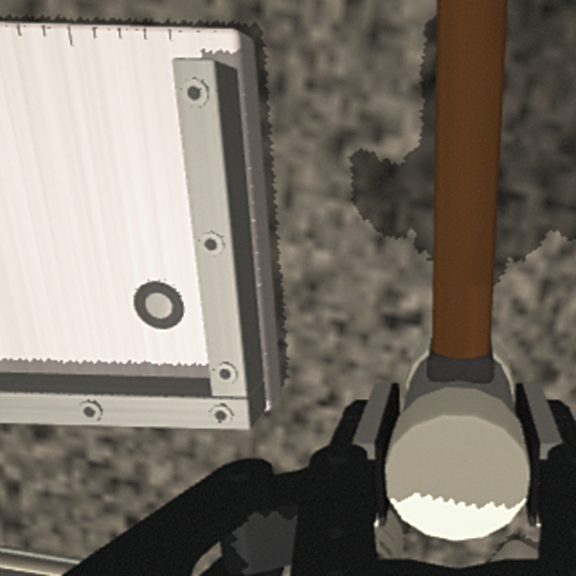

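View pics/s6.png

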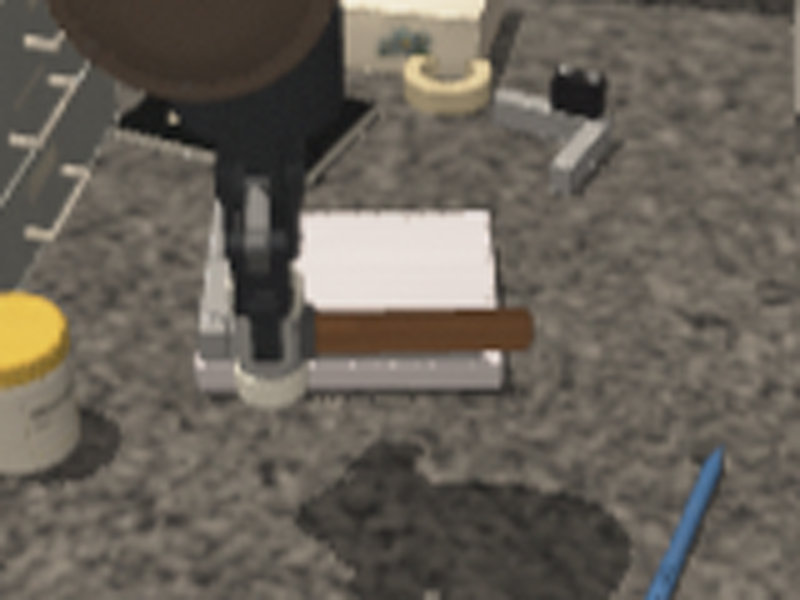

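>>> {"op": "play_rows", "data": {"moves": [[[0, 0, -0.1], 0, 1], [[0, 0, -0.22], 0, 1], [[0, 0, -0.26], 0, 1], [[0, 0, -0.275], 0, 1], [[0, 0, -0.28], 0, 1], [[0, 0, -0.28], 0, 1]]}}

```text
clock: 11.05
position: [451.5, 356.6, 203.2]
ee_rot: [-0.472, 0.882, 0.0, 0.007]
contact_force: [-0.1, -1.1, -3.4]
gripper_width: 34.3
```

Not yet touching; a touch lower, then open.

>>> {"op": "play_rows", "data": {"moves": [[[0, 0, -0.007], 0, 1], [[0, 0, -0.007], 0, 1], [[0, 0, -0.007], 0, 1]]}}

```text
clock: 11.42
position: [451.6, 357.0, 202.8]
ee_rot: [-0.472, 0.882, 0.0, 0.008]
contact_force: [-1.9, -0.8, 5.8]
gripper_width: 33.8
```

```bash
python3 - <<'E'
from h import *
q=arm.get_image('scene');crop(q,170,130,330,250,5,'s7')
s=arm.read_state();print(s['position'],s['ee_rot'],s['contact_force'],s['wrist_torque'],s['gripper_width'])
E
```

```text
[451.66227186 356.98921201 202.76972459] [-4.71894933e-01  8.81619401e-01  4.15982338e-04  7.88863079e-03] [-2.50330911 -1.12950403  6.45835737] [-0.34697605  0.69390105  0.01198272] 34.31084892654106
```

View pics/s7.png

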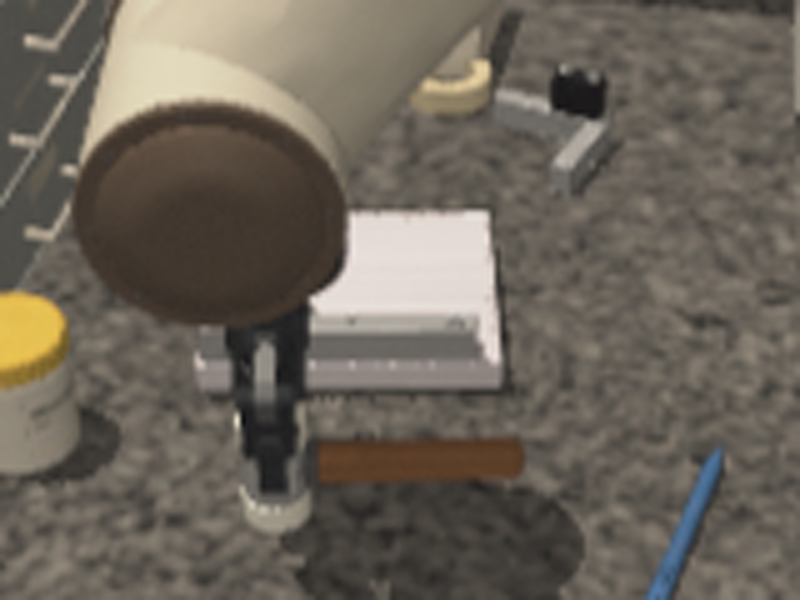

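Touching the bench (about 8 N); slight tilt only. Release, wait, then lift.

>>> {"op": "play_rows", "data": {"moves": [[[0, 0, 0], 0, -1], [[0, 0, 0], 0, -1], [[0, 0, 0], 0, -1], [[0, 0, 0], 0, -1], [[0, 0, 0], 0, -1], [[0, 0, 0], 0, -1], [[0, 0, 0], 0, -1], [[0, 0, 0], 0, -1]]}}

```text
clock: 12.48
position: [451.6, 357.0, 202.8]
ee_rot: [-0.472, 0.882, 0.0, 0.008]
contact_force: [0.2, -0.1, 0.9]
gripper_width: 85.3
```

>>> {"op": "play_rows", "data": {"moves": [[[0, 0, 0.15], 0, -1], [[0, 0, 0.35], 0, -1], [[0, 0, 0.5], 0, -1], [[0, 0, 0.5], 0, -1], [[0, 0, 0.5], 0, -1]]}}

```text
clock: 13.1
position: [451.3, 356.6, 352.2]
ee_rot: [-0.472, 0.882, 0.001, 0.007]
contact_force: [0.4, -0.0, -0.2]
gripper_width: 85.4
```

```bash
python3 - <<'E'
from h import *
import pickle
p=arm.get_image('wrist'); save(p,'w6');pickle.dump(p,open('w6.pkl','wb'));q=arm.get_image('scene');crop(q,170,130,330,250,5,'s8')
s=arm.read_state();print(s['position'],s['ee_rot'],s['contact_force'],s['joints'])
E
```

```text
[451.34797877 356.65001091 351.15613913] [-4.71815114e-01  8.81674559e-01 -1.20986257e-04  6.36045285e-03] [-0.1418987  -0.56984683 -1.05847379] [ 0.95153693  0.34207346 -0.20181636  0.00690292 -1.01562684 -1.54322036]
```

View pics/w6.png

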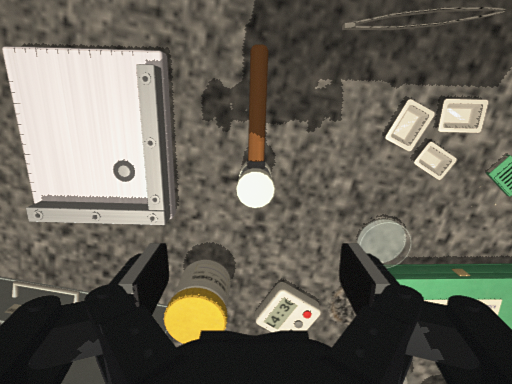

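View pics/s8.png

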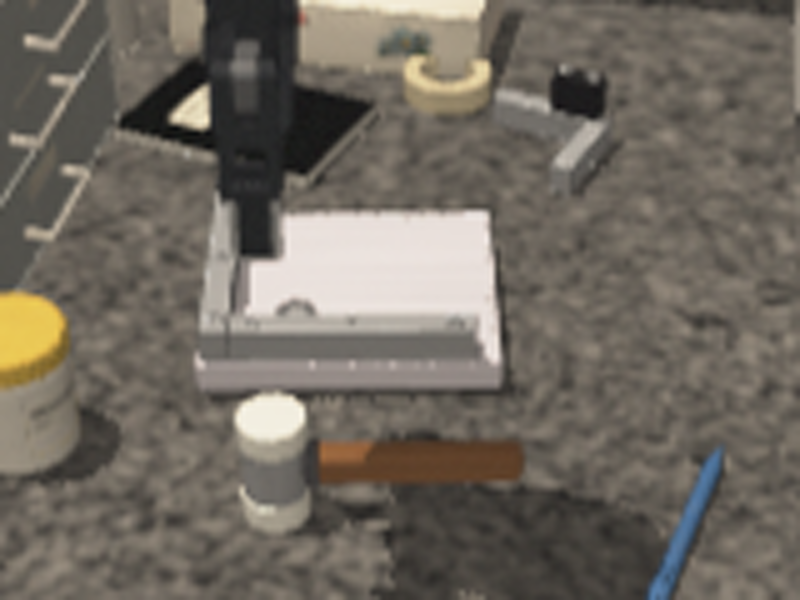

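>>> {"op": "play_rows", "data": {"moves": [[[0.3, -0.6, 0], -0.5, -1], [[0.3, -0.6, 0], -0.5, -1], [[0.3, -0.6, 0], -0.5, -1], [[0.63, -1, 0], -1, -1], [[0.63, -1, 0], -1, -1], [[0.63, -1, 0], -1, -1], [[0.63, -1, 0], -1, -1]]}}

```text
clock: 14.08
position: [641.6, 54.0, 348.4]
ee_rot: [-0.225, 0.974, -0.002, 0.004]
contact_force: [-0.5, 1.3, -0.9]
gripper_width: 85.7
```

>>> {"op": "play_rows", "data": {"moves": [[[0, -0.2, 0], 0, -1], [[0, -0.2, 0], 0, -1], [[0, -0.2, 0], 0, -1]]}}

```text
clock: 14.45
position: [641.2, -5.4, 347.6]
ee_rot: [-0.225, 0.974, -0.002, 0.003]
contact_force: [-0.0, 0.3, 0.0]
gripper_width: 85.3
```

```bash
python3 - <<'E'
from h import *
import pickle
p=arm.get_image('wrist'); save(p,'w7');pickle.dump(p,open('w7.pkl','wb'))
s=arm.read_state();print(s['position'],s['ee_rot'],s['contact_force'],s['joints'])
E
```

```text
[641.34328053  -4.93494979 347.88047979] [-0.22586701  0.97414951 -0.00194761  0.00361125] [ 0.41573884 -0.38949583 -0.11910802] [ 0.24491678  0.45232083 -0.03405305  0.00456243 -1.07727182 -1.36219032]
```

View pics/w7.png

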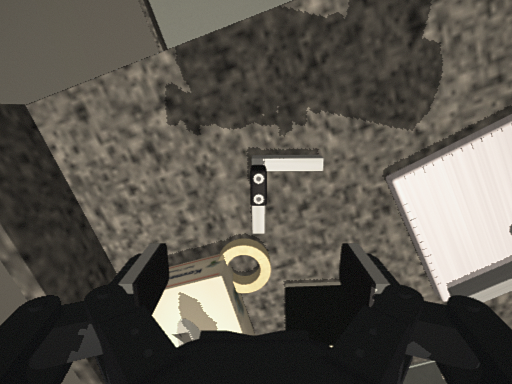

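```bash
cat > fit4.py <<'E'
import contextlib,io
with contextlib.redirect_stdout(io.StringIO()):
    exec(open('fit3.py').read().split("print('---3')")[0])
w=pickle.load(open('w7.pkl','rb'))
lb=fit([(w,[84,0,22],(252.5,234)),(w,[84,14,22],(264.5,234)),(w,[0,74,22],(323.5,158)),(w,[14,74,22],(324,171)),(w,[24,7,52],(258.5,188.5)),(w,[0,0,22],(252,158))],lb)
np.save('lb.npy',lb)
print('grip',W(lb,[24,7,42]))
L=[(W(lb,[[0,0,z],[84,0,z],[84,14,z],[14,14,z],[14,74,z],[0,74,z],[0,0,z]]),c) for z,c in ((0,b),(22,g))]+[(box(lb,6,42,-1,15,52),r)]
crop(w,220,130,350,250,5,'w7f',L)
E
python3 fit4.py
```

```text
[ 6.21861e+02 -2.02070e+01  4.60000e-01] 26.33
[[-0.4, -0.1], [0.3, -0.1], [0.9, -0.3], [-0.5, 0.2], [0.2, 0.2], [-0.5, 0.0]]
grip [[640.26668524  -3.28897402  42.        ]]
```

View pics/w7f.png

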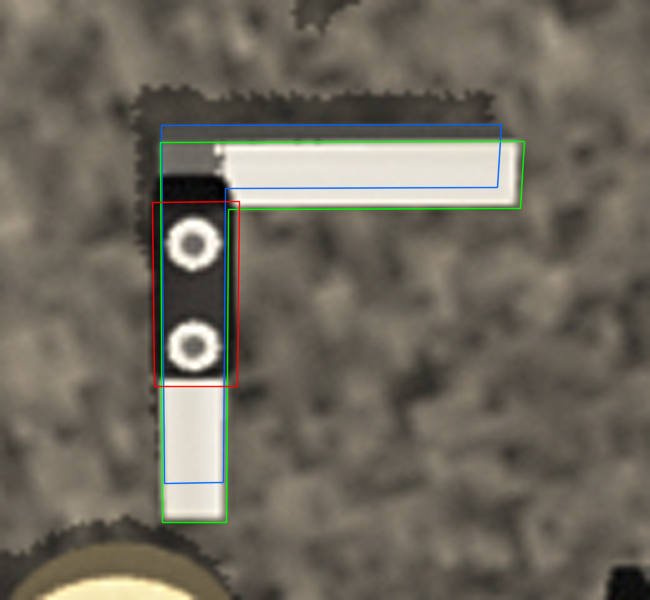

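>>> {"op": "play_rows", "data": {"moves": [[[-0.003, 0.005, -0.15], 0, -1], [[-0.003, 0.005, -0.3], 0, -1], [[-0.003, 0.005, -0.4], 0, -1], [[-0.003, 0.005, -0.47], 0, -1], [[-0.003, 0.005, -0.5], 0, -1], [[-0.003, 0.005, -0.5], 0, -1]]}}

```text
clock: 15.25
position: [640.4, -2.5, 197.7]
ee_rot: [-0.227, 0.974, -0.002, 0.003]
contact_force: [0.4, 0.4, -0.4]
gripper_width: 85.4
```

```bash
python3 - <<'E'
from h import *
import pickle
p=arm.get_image('wrist'); save(p,'w8')
q=arm.get_image('scene');crop(q,190,120,330,220,5,'s9')
s=arm.read_state();print(s['position'],s['ee_rot'],s['contact_force'],s['joints'])
E
```

```text
[640.87362789  -2.82722683 198.97778599] [-0.22630427  0.97404356 -0.00204453  0.00462037] [0.27741815 0.07101671 0.42994737] [ 0.24844332  0.60948934 -0.18583156  0.00616367 -0.76632839 -1.36709119]
```

View pics/w8.png

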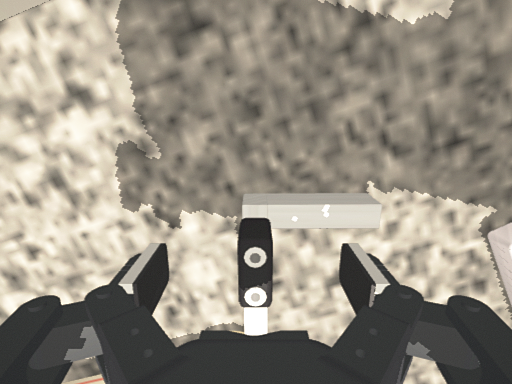

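View pics/s9.png

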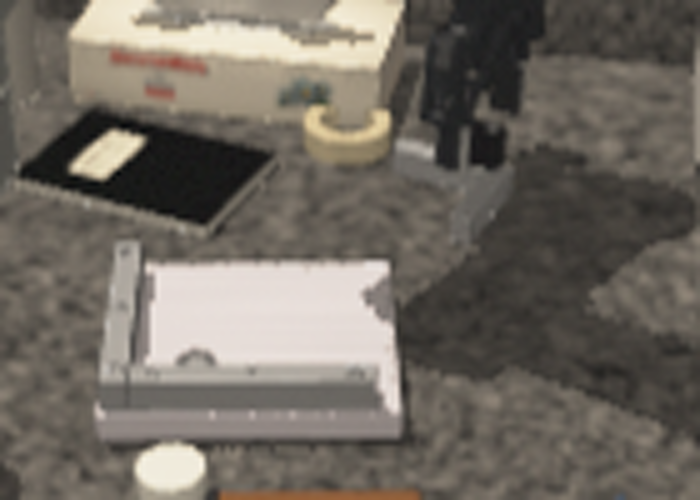

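Wrist view: the black grip (255, 265) stands centred between the pads (~155 and ~350) with the short arm clear of them. Close.

>>> {"op": "play_rows", "data": {"moves": [[[0, 0, 0], 0, 1], [[0, 0, 0], 0, 1], [[0, 0, 0], 0, 1], [[0, 0, 0], 0, 1], [[0, 0, 0], 0, 1], [[0, 0, 0], 0, 1], [[0, 0, 0], 0, 1], [[0, 0, 0], 0, 1]]}}

```text
clock: 16.35
position: [640.9, -2.8, 199.3]
ee_rot: [-0.226, 0.974, -0.002, 0.005]
contact_force: [-0.0, 1.7, 4.3]
gripper_width: 15.4
```

```bash
python3 - <<'E'
from h import *
import pickle
p=arm.get_image('wrist'); save(p,'w9');pickle.dump(p,open('w9.pkl','wb'))
s=arm.read_state();print(s['position'],s['ee_rot'],s['contact_force'],s['gripper_width'])
E
```

```text
[640.93539817  -2.77447741 199.30506828] [-0.22639625  0.97402136 -0.00207037  0.00477946] [-1.44548209  1.05858283  5.35249778] 15.123463734299019
```

View pics/w9.png

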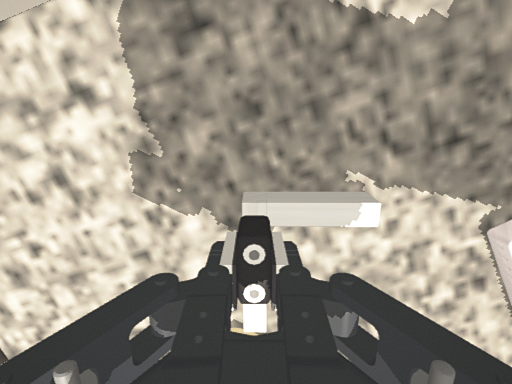

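>>> {"op": "play_rows", "data": {"moves": [[[0, 0, 0.08], 0, 1], [[0, 0, 0.333], 0, 1], [[0, 0, 0.333], 0, 1], [[-0.05, 0.15, 0.333], 0.3, 1], [[-0.1, 0.35, 0.333], 0.6, 1], [[-0.15, 0.55, 0.333], 0.943, 1], [[-0.21, 0.737, 0.333], 0.943, 1], [[-0.21, 0.737, 0.333], 0.943, 1], [[-0.21, 0.737, 0.333], 0.943, 1]]}}

```text
clock: 17.52
position: [577.5, 218.3, 297.7]
ee_rot: [-0.458, 0.889, -0.001, 0.004]
contact_force: [0.2, -0.3, -1.8]
gripper_width: 15.0
```

```bash
python3 - <<'E'
from h import *
import pickle
p=arm.get_image('wrist'); save(p,'w10');pickle.dump(p,open('w10.pkl','wb'))
q=arm.get_image('scene');crop(q,170,110,330,230,5,'s10')
s=arm.read_state();print(s['position'],s['ee_rot'],s['contact_force'],s['gripper_width'])
n=s['ee_rot'];print(2*np.degrees(np.arctan2(n[1],n[0]))-90)
E
```

```text
[578.04004595 217.18599516 298.24445898] [-0.45681763  0.88955001 -0.00089004  0.00420033] [-0.00438022  0.44459763 -1.92979112] 15.048442266045306
144.36443174363794
```

View pics/w10.png

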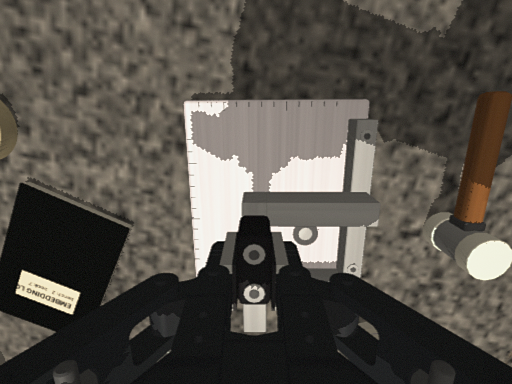

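View pics/s10.png

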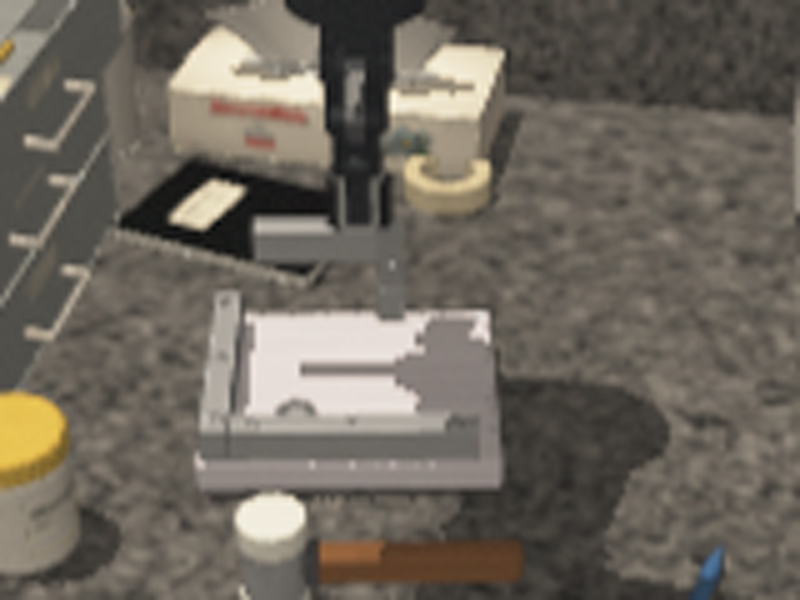

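```bash
cat > fit5.py <<'E'
import contextlib,io
with contextlib.redirect_stdout(io.StringIO()):
    exec(open('fit3.py').read().split("print('---3')")[0])
w=pickle.load(open('w10.pkl','rb'))
pl=fit([(w,[-85,-75,24],(184.5,102)),(w,[-85,75,24],(369,101)),(w,[-70,58,46],(348,120.5)),(w,[-70,74,46],(377,120)),(w,[31,28,24.5],(305.5,233))],plate)
for k in ['w5','w6']:
    pass
np.save('pl5.npy',pl)
z=99
lbh=np.array([*(np.array([577.6,216.8])-W([0,0,np.radians(54.4)],[24,7,0])[0,:2]),np.radians(54.4)])
t=np.linspace(0,2*np.pi,40)
L=[(box(pl,-85,85,-75,75,24),g),(box(pl,66,82,-66,74,46),r),(box(pl,-70,66,58,74,46),r),(W(pl,np.c_[31+7*np.cos(t),28+7*np.sin(t),0*t+24.5]),r)]
L+=[(W(lbh,[[0,0,h],[84,0,h],[84,14,h],[14,14,h],[14,74,h],[0,74,h],[0,0,h]]),c) for h,c in ((z+22,b),)]+[(box(lbh,6,42,-1,15,z+52),b)]
crop(w,170,80,400,300,3.4,'w10f',L)
E
python3 fit5.py
```

```text
[568.142 233.098   0.964] 55.24
[[-4.7, 0.2], [0.3, -1.6], [7.3, -0.0], [0.2, 0.2], [-1.0, 2.1]]
```

View pics/w10f.png

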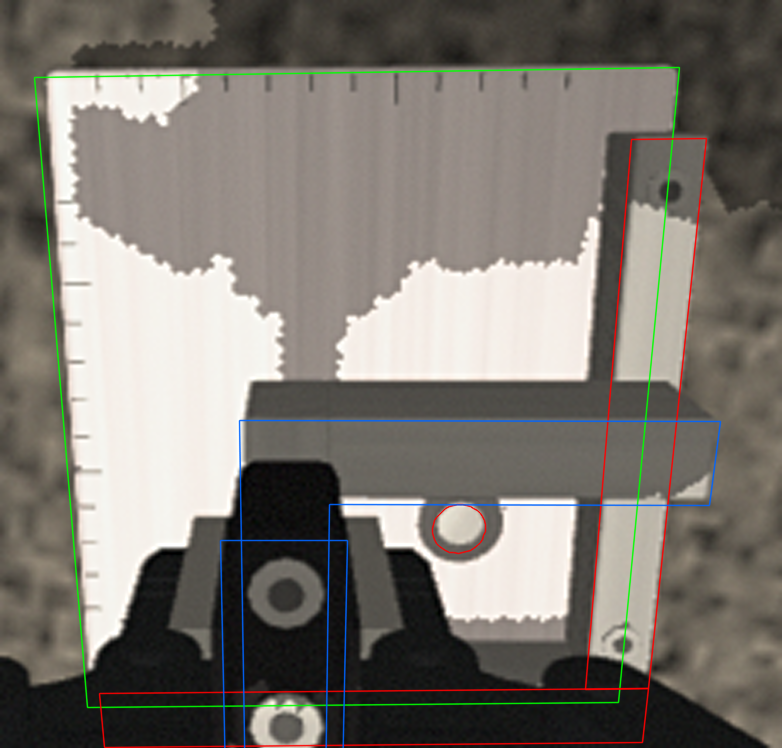

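>>> {"op": "play_rows", "data": {"moves": [[[0.009, -0.004, -0.1], 0.01, 1], [[0.009, -0.004, -0.2], 0.01, 1], [[0.009, -0.004, -0.223], 0.01, 1], [[0.009, -0.004, -0.223], 0.01, 1], [[0.009, -0.004, -0.223], 0.01, 1]]}}

```text
clock: 18.25
position: [581.4, 216.0, 232.8]
ee_rot: [-0.459, 0.888, -0.001, 0.006]
contact_force: [0.0, 1.0, -2.0]
gripper_width: 15.0
```

```bash
python3 - <<'E'
from h import *
import pickle
p=arm.get_image('wrist'); save(p,'w11');pickle.dump(p,open('w11.pkl','wb'))
q=arm.get_image('scene');crop(q,190,130,310,250,5,'s11');pickle.dump(q,open('s11.pkl','wb'))
q=arm.get_image('top');crop(q,190,100,330,240,4,'t11');pickle.dump(q,open('t11.pkl','wb'))
s=arm.read_state();print(s['position'],s['ee_rot'],s['contact_force'],s['gripper_width'])
n=s['ee_rot'];print(2*np.degrees(np.arctan2(n[1],n[0]))-90)
E
```

```text
[580.98826602 216.12641324 232.52453047] [-4.59195207e-01  8.88319343e-01 -7.79764657e-04  5.28197875e-03] [ 0.01693134  0.36330854 -1.85676583] 15.074774635300338
144.671220087952
```

View pics/w11.png

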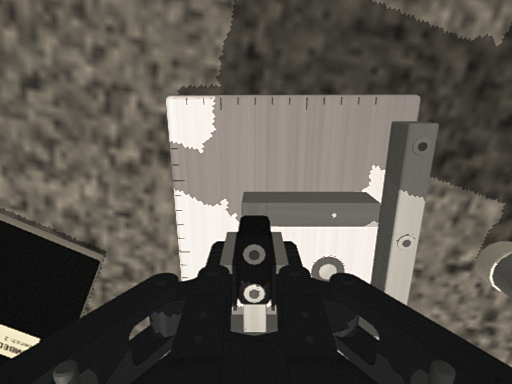

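View pics/s11.png

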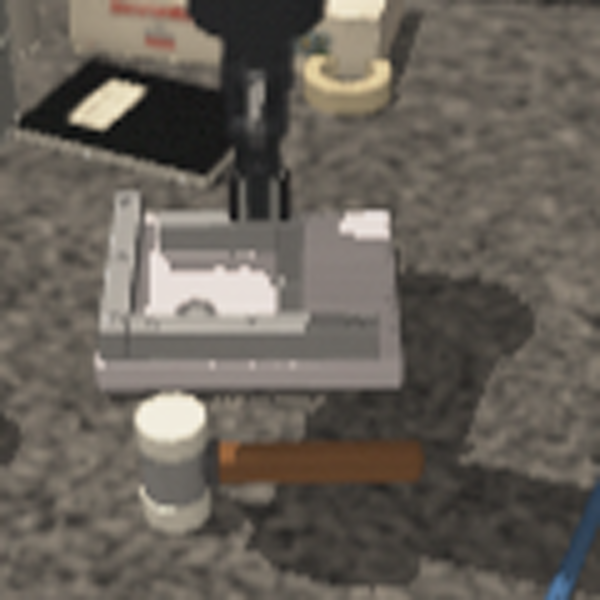

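View pics/t11.png

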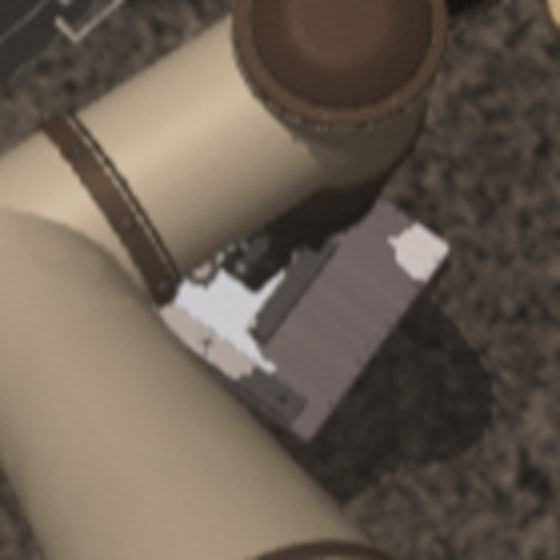

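```bash
cat > fit6.py <<'E'
import contextlib,io
with contextlib.redirect_stdout(io.StringIO()):
    exec(open('fit3.py').read().split("print('---3')")[0])
w=pickle.load(open('w11.pkl','rb'))
pl=fit([(w,[-85,-75,24],(166.5,97)),(w,[-85,75,24],(420.5,95.5)),(w,[-70,74,46],(438,124)),(w,[-70,58,46],(411,123.5)),(w,[31,28,24.5],(328.5,268.5))],plate)
np.save('pl6.npy',pl)
z=33.2
a=np.radians(54.7)
lbh=np.array([*(np.array([580.4,215.6])-W([0,0,a],[24,7,0])[0,:2]),a])
t=np.linspace(0,2*np.pi,40)
L=[(box(pl,-85,85,-75,75,24),g),(box(pl,66,82,-66,74,46),r),(box(pl,-70,66,58,74,46),r),(W(pl,np.c_[31+7*np.cos(t),28+7*np.sin(t),0*t+24.5]),r)]
L+=[(W(lbh,[[0,0,h],[84,0,h],[84,14,h],[14,14,h],[14,74,h],[0,74,h],[0,0,h]]),c) for h,c in ((z+22,b),)]+[(box(lbh,6,42,-1,15,z+52),b)]
crop(w,160,80,450,300,2.75,'w11f',L)
c,s=np.cos(pl[2]),np.sin(pl[2])
d=lbh[:2]-pl[:2]; print('elbow in plate',c*d[0]+s*d[1],-s*d[0]+c*d[1])
E
python3 fit6.py
```

```text
[567.046 233.459   0.961] 55.06
[[-3.7, -0.1], [3.3, -0.8], [2.8, -0.2], [-1.4, 0.5], [-0.2, 4.7]]
elbow in plate -31.033466905804218 -28.02683531320143
```

View pics/w11f.png

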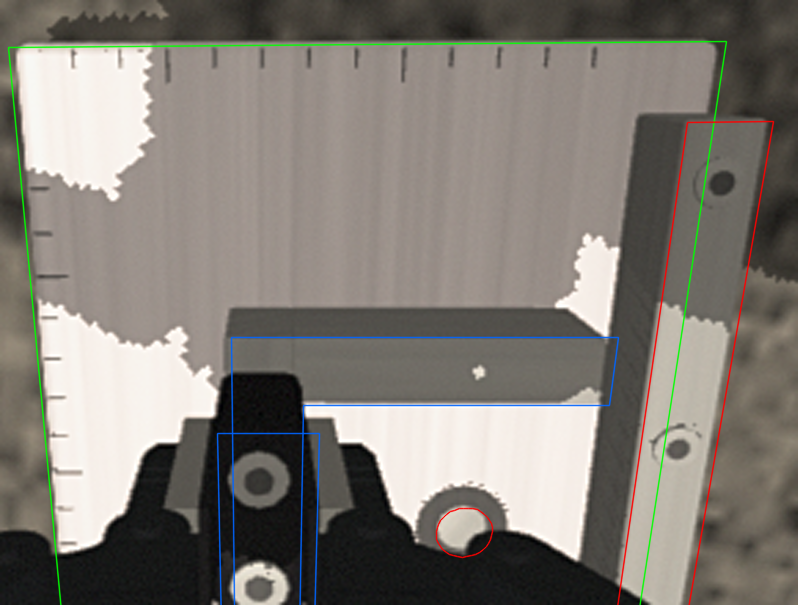

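>>> {"op": "play_rows", "data": {"moves": [[[0, 0, -0.02], 0.005, 1], [[0, 0, -0.03], 0.005, 1], [[0, 0, -0.034], 0.005, 1], [[0, 0, -0.034], 0.005, 1]]}}

```text
clock: 18.9
position: [580.9, 216.2, 223.2]
ee_rot: [-0.461, 0.888, -0.001, 0.005]
contact_force: [-2.6, -1.5, 5.2]
gripper_width: 15.4
```

>>> {"op": "play_rows", "data": {"moves": [[[-0.003, 0.021, 0], 0, 1], [[-0.007, 0.042, 0], 0, 1], [[-0.007, 0.042, 0], 0, 1], [[-0.007, 0.042, 0], 0, 1]]}}

```text
clock: 19.4
position: [578.8, 229.5, 223.3]
ee_rot: [-0.461, 0.888, -0.001, 0.006]
contact_force: [-1.0, 2.0, -0.1]
gripper_width: 15.2
```

```bash
cat > st.py <<'E'
from h import *
import pickle,sys
k=sys.argv[1]
s=arm.read_state()
a=np.radians(54.85);ex=np.array([np.cos(a),np.sin(a)]);ey=np.array([-ex[1],ex[0]])
f=s['contact_force'];P=s['position'];g=P[:2]-[.6,.5]-[566.5,232.8]
print('t',s['clock'],'pos',P.round(2),'F plate',f[:2]@ex,f[:2]@ey,f[2],'T',s['wrist_torque'].round(2))
n=s['ee_rot'];print('yaw',2*np.degrees(np.arctan2(n[1],n[0]))-180,'rot',n.round(4),'grip in plate',g@ex,g@ey,'goal 6,-9', s['gripper_width'])
if len(sys.argv)>2:
    p=arm.get_image('wrist'); crop(p,160,80,450,300,2.75,'w'+k);pickle.dump(p,open('w%s.pkl'%k,'wb'))
    q=arm.get_image('scene');crop(q,190,130,310,250,5,'s'+k)
E
python3 st.py 12 1
```

```text
t 19.4 pos [578.84 229.45 223.28] F plate 1.0556775043151994 1.9652488229799812 -0.10654134644705404 T [ 0.46  0.15 -0.05]
yaw 54.857588112868854 rot [-4.606e-01  8.876e-01 -5.000e-04  5.900e-03] grip in plate 3.6101429392280227 -11.813589025872027 goal 6,-9 15.179936032623093
```

View pics/w12.png

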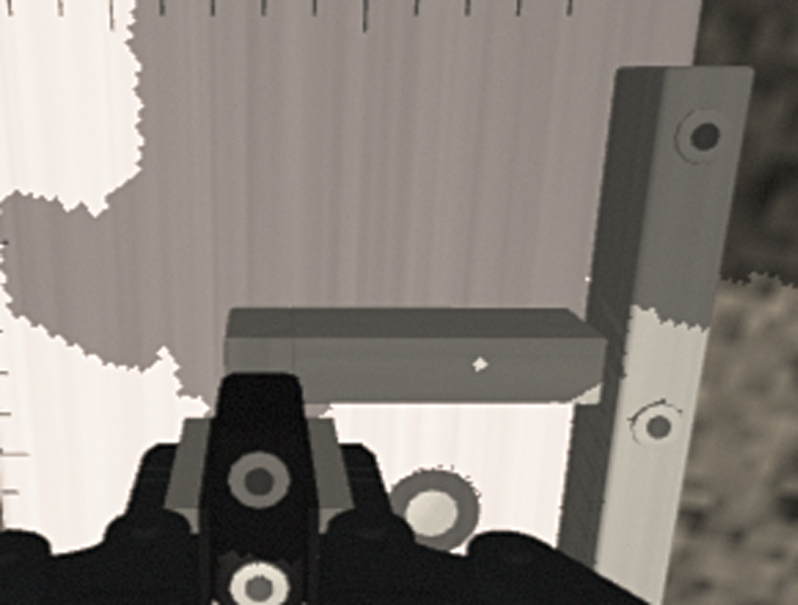

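View pics/s12.png

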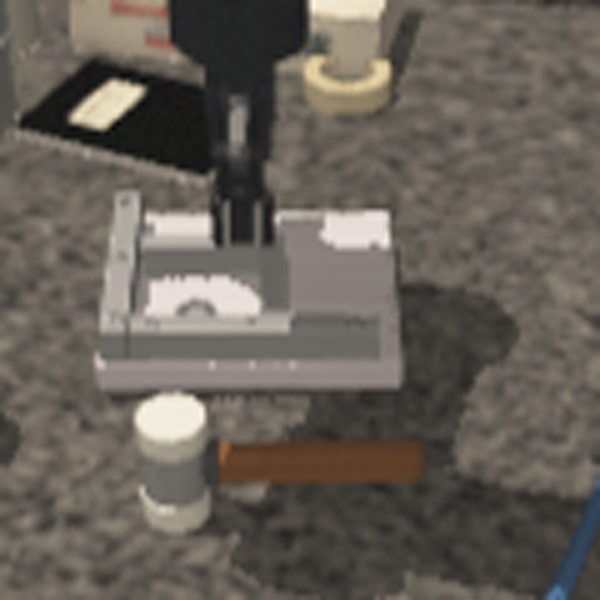

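>>> {"op": "play_rows", "data": {"moves": [[[-0.002, 0.006, 0], 0, 1], [[-0.004, 0.011, 0], 0, 1], [[-0.004, 0.011, 0], 0, 1], [[-0.004, 0.011, 0], 0, 1]]}}

```text
clock: 20.0
position: [577.7, 232.3, 223.3]
ee_rot: [-0.461, 0.888, -0.001, 0.006]
contact_force: [0.1, -0.9, 0.3]
gripper_width: 15.1
```

```bash
python3 st.py 13 1
```

```text
t 20.0 pos [577.68 232.33 223.25] F plate -0.6604829405198351 -0.6128767683972045 0.3314676920287856 T [-0.6  -0.21  0.06]
yaw 54.848680540869225 rot [-4.606e-01  8.876e-01 -7.000e-04  5.700e-03] grip in plate 5.301555696605363 -9.20940857564644 goal 6,-9 15.083705604750374
```

View pics/w13.png

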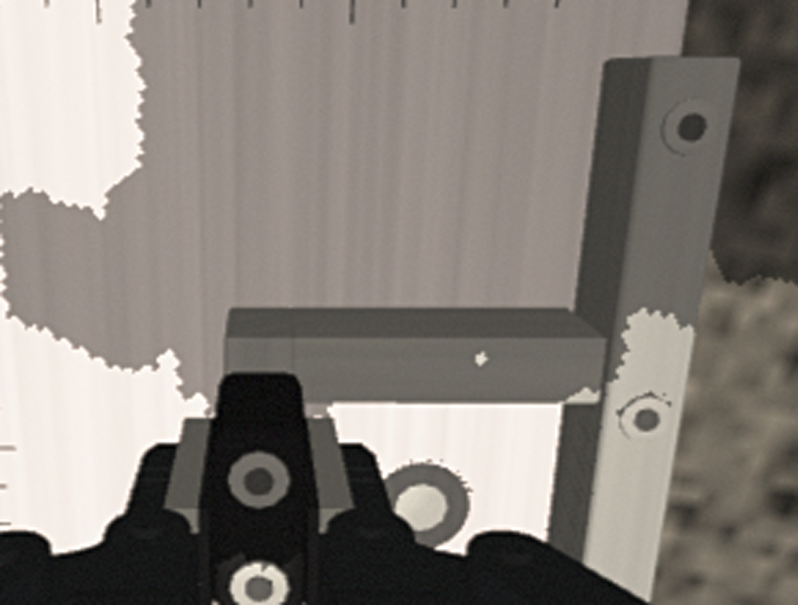

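View pics/s13.png

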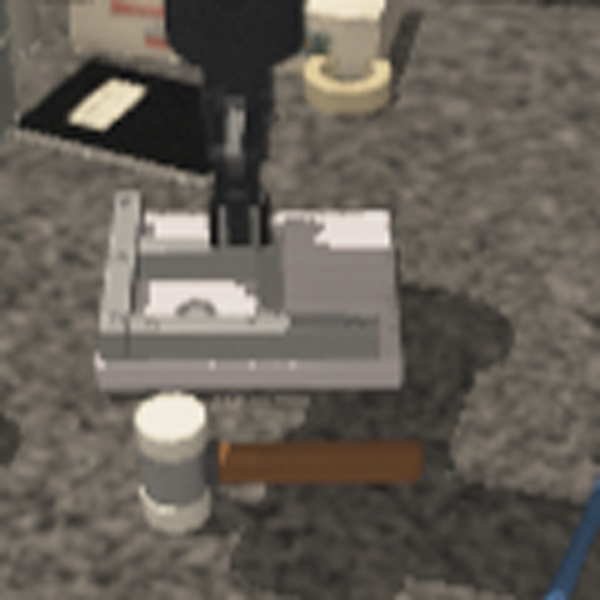

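>>> {"op": "play_rows", "data": {"moves": [[[0.003, 0.004, 0], 0, 1], [[0.003, 0.004, 0], 0, 1], [[0.003, 0.004, 0], 0, 1]]}}

```text
clock: 20.48
position: [578.1, 233.0, 223.3]
ee_rot: [-0.46, 0.888, -0.001, 0.005]
contact_force: [-2.2, -4.8, 3.3]
gripper_width: 15.2
```

```bash
python3 st.py 14
```

```text
t 20.475 pos [578.14 233.01 223.26] F plate -5.143006323117963 -0.9790316180635914 3.3092369230318317 T [-1.36  0.64  0.05]
yaw 54.829014236132934 rot [-0.4604  0.8877 -0.0009  0.0046] grip in plate 6.120984891004842 -9.192114687178472 goal 6,-9 15.23157283276852
```

>>> {"op": "play_rows", "data": {"moves": [[[-0.004, 0.003, 0], 0, 1], [[-0.004, 0.003, 0], 0, 1], [[-0.004, 0.003, 0], 0, 1]]}}

```text
clock: 20.85
position: [577.4, 233.5, 223.3]
ee_rot: [-0.46, 0.888, -0.001, 0.005]
contact_force: [1.2, -5.9, 1.5]
gripper_width: 14.6
```

```bash
python3 st.py 15
```

```text
t 20.85 pos [577.35 233.47 223.25] F plate -4.0954667965463845 -4.37316853101502 1.5002376380061395 T [-1.53 -0.45 -0.19]
yaw 54.79008931164043 rot [-0.4601  0.8878 -0.0012  0.0049] grip in plate 6.042050648394205 -8.28493126585114 goal 6,-9 14.632256012848156
```

>>> {"op": "play_rows", "data": {"moves": [[[-0.001, 0.006, -0.002], 0, 1], [[-0.002, 0.012, -0.003], 0, 1], [[-0.002, 0.012, -0.003], 0, 1], [[-0.002, 0.012, -0.003], 0, 1], [[-0.002, 0.012, -0.003], 0, 1], [[-0.002, 0.012, -0.003], 0, 1]]}}

```text
clock: 21.6
position: [577.4, 234.4, 223.3]
ee_rot: [-0.46, 0.888, -0.003, 0.004]
contact_force: [2.0, -14.2, 7.7]
gripper_width: 15.1
```

```bash
python3 st.py 16 1; python3 st.py 16; python3 - <<'E'
from h import *
q=arm.get_image('top');save(q,'t16')
E
```

```text
t 21.6 pos [577.4  234.39 223.3 ] F plate -10.482320613941642 -9.822714318801701 7.6671778489495885 T [-3.88 -0.66 -0.11]
yaw 54.74327230815399 rot [-0.4598  0.888  -0.003   0.0036] grip in plate 6.820640378387791 -7.788888831670396 goal 6,-9 15.09048723192309
t 21.7 pos [577.41 234.38 223.34] F plate -10.341097958688618 -9.122634500362937 6.9119824487358645 T [-3.94 -0.74 -0.14]
yaw 54.74427083982175 rot [-0.4598  0.888  -0.003   0.0037] grip in plate 6.817656180163964 -7.804896086559221 goal 6,-9 14.974484632685677
```

View pics/w16.png

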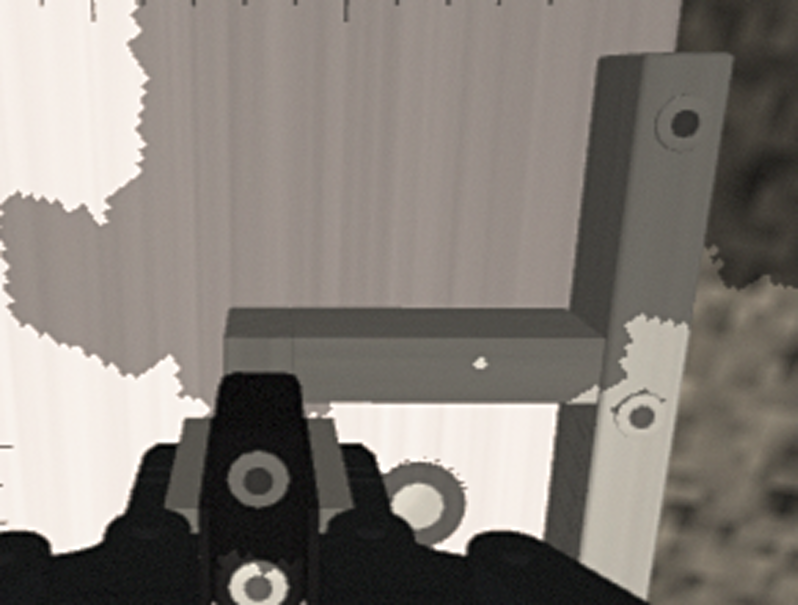

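View pics/s16.png

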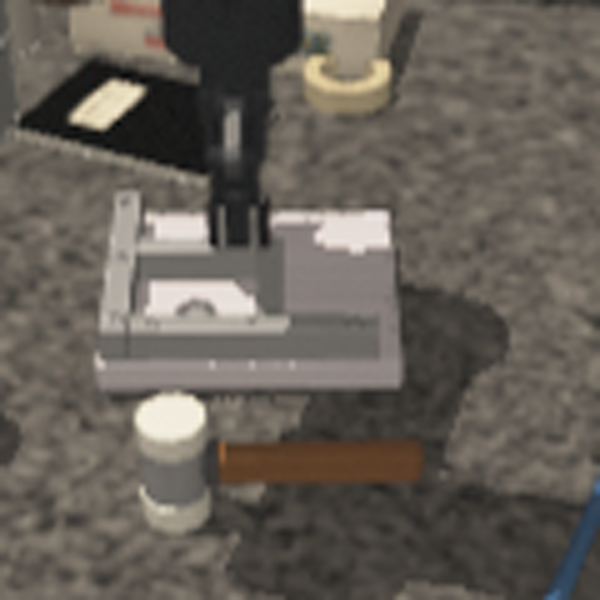

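View pics/t16.png

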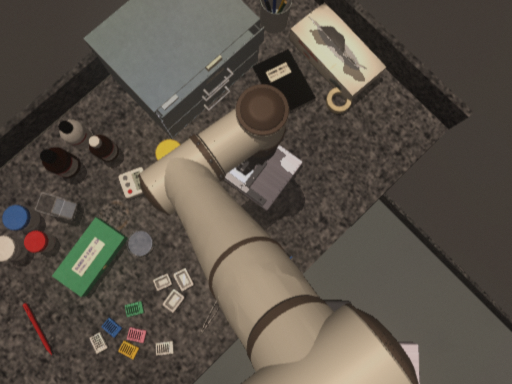

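```bash
python3 - <<'E'
from h import *
import pickle
w=pickle.load(open('w16.pkl','rb'))
U=lambda c,z: unproj(w,np.array(c)/2.75-.5+.18+[160,80],z)[0,:2]
a=np.radians(54.85);ex=np.array([np.cos(a),np.sin(a)]);ey=np.array([-ex[1],ex[0]])
def r(v): return round(float(v@ex),1),round(float(v@ey),1)
pin=U((417,505),24.5)
print('pin - short arm inner edge',r(pin-U((417,403),46)),'want 35 in x')
print('left bar inner top edge - pin',r(U((598,405),46)-pin),'want 30 in y')
print('short arm thick', r(U((417,403),46)-U((417,337),46)),'14')
# pin centre via ring
print('near end of left bar to short arm outer edge', r(U((417,337),46)-U((670,54),46)), 'want', -18+70)
print('same, inner', r(U((417,403),46)-U((670,54),46)), 66)
# calibration: bar end to plate-edge tick; pin to bar end known 101
print('pin - bar end', r(pin-U((670,54),46)),'want 101')
# bar thickness
print(r(U((728,57),46)-U((643,57),46)),16)
E
```

```text
pin - short arm inner edge (34.8, 5.8) want 35 in x
left bar inner top edge - pin (-34.4, 29.6) want 30 in y
short arm thick (13.6, 0.7) 14
near end of left bar to short arm outer edge (51.3, -40.8) want 52
same, inner (64.9, -40.0) 66
pin - bar end (99.7, -34.2) want 101
(0.0, 14.6) 16
```

>>> {"op": "play_rows", "data": {"moves": [[[-0.002, 0.008, -0.003], 0, 1], [[-0.003, 0.015, -0.004], 0, 1], [[-0.003, 0.015, -0.004], 0, 1], [[-0.003, 0.015, -0.004], 0, 1], [[-0.003, 0.015, -0.004], 0, 1], [[-0.003, 0.015, -0.004], 0, 1]]}}

```text
clock: 22.5
position: [577.4, 235.4, 223.4]
ee_rot: [-0.459, 0.888, -0.005, 0.002]
contact_force: [3.0, -17.7, 8.5]
gripper_width: 14.8
```

```bash
python3 st.py 17 1; python3 st.py 17
```

```text
t 22.5 pos [577.43 235.43 223.43] F plate -12.751669651103638 -12.656295833452234 8.51508364046914 T [-4.76 -1.07 -0.06]
yaw 54.695549549409606 rot [-0.4594  0.8882 -0.0054  0.0021] grip in plate 7.685829851113473 -7.218640345810841 goal 6,-9 14.792677143562525
t 22.6 pos [577.43 235.42 223.46] F plate -12.90137697579195 -12.197266900772135 8.25338523396315 T [-4.77 -1.07 -0.06]
yaw 54.69748322077794 rot [-0.4594  0.8882 -0.0054  0.0021] grip in plate 7.684512420665742 -7.2278785521104085 goal 6,-9 15.179450443571582
```

View pics/w17.png

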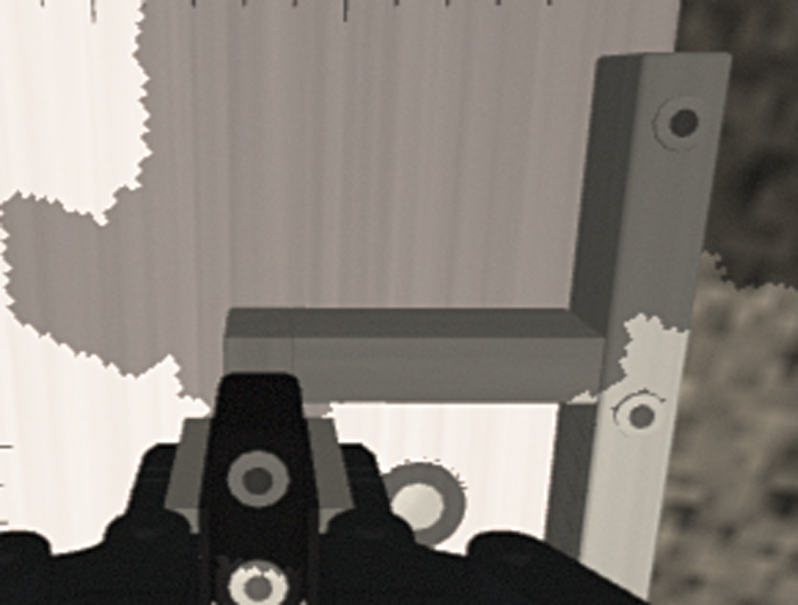

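View pics/s17.png

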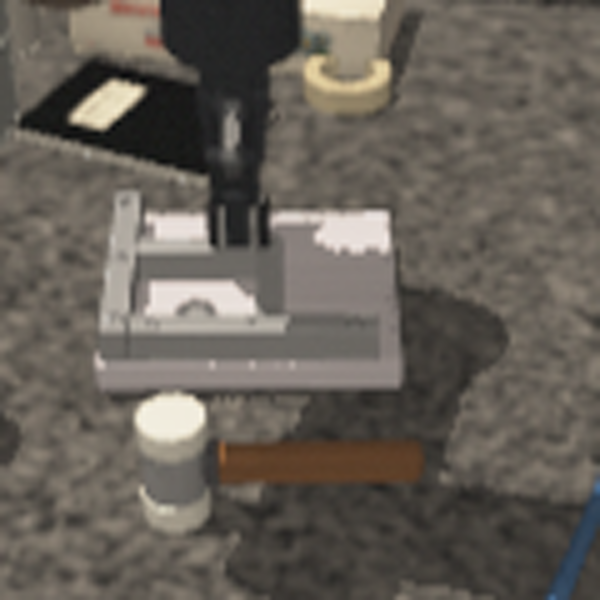

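```bash
python3 - <<'E'
from h import *
print(arm.job_done())
E
python3 st.py 18
```

```text
the job is handed in; nothing more can be done
None
the job is handed in; nothing more can be done
```

I handed the job in at about 22.6 s with every step done; no verdict is reported.

- **Pin:** I drove it down with the mallet head until the force rose to about 34 N with no further travel. The wrist picture then showed it flush. The head tilted slightly in the fingers during that push, so the exact depth rests on the hard stop and the picture.
- **Mallet:** I set it back upright on the bench, off the plate, and the scene picture after release showed it standing.
- **L-bar:** I gripped it by its block, laid it on the plate about 12 mm clear of both bars, and brought each arm end into contact in turn. I then pressed both ways together. At the last check the push was about 13 N towards the far bar and 12 N towards the left bar, with about 8 N pressing it onto the floor.
    - **Friction share:** These are total wrist forces, so part of each is friction. I estimate both bars still feel well over the 1.5 N needed.
    - **Position:** The pin to short arm distance measured 34.8 mm (35 when closed), and pin to left bar 29.6 mm (30).
    - **Square and flat:** Tool yaw was 54.7° against about 54.9° for the plate, with a tool tilt of about 0.7°.
- **Bystanders:** In the top picture after the press, the jar, dish and timer showed no sign of having moved.

**What disagreed:** in the wrist pictures the plate and L-bar looked 1 to 1.5% smaller than the calibration predicts. The tool's own position also read about 1.7 mm past the closed place in each direction. The bar itself did not shift in the pictures during the last push, so I put that down to the tool tilting under load and the error in my plate fit.

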